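# Slide the mill and the oil bottle back into the row

### The arm

A 7-joint arm with a two-finger parallel gripper is mounted at the origin on the work surface. World frame = base frame: x ahead of the robot, y to its left, z up, the work surface at z = 0. Lengths are in m, angles in rad, forces in N, time in s.
With the tool pointing down it reaches from about 0.35 to 0.9 m from the base axis. Payload 8.1 kg.
Tool frame: the origin (TCP) lies at the centre of the arm's flange, where the gripper is bolted on; the fingertips stand 178 mm ahead of it and the grasp point (between the pads) lies 159 mm ahead of it; z points along the fingers, y is the line along which they close (so a half turn about z gives the same grasp; the last joint's range is limited). The gripper opens to 92 mm and grips with 3 to 60 N. Pads are 19 mm wide; open, the fingers measure 130 mm over their backs; the gripper's body (75 mm by 190 mm) begins 47 mm behind the grasp point.
Start: joints at [1.082, 0.434, 0.025, 1.573, -0.012, 1.134, -0.075], TCP at [0.235, -0.579, 0.405] pointing down, gripper open.
Joint ranges: [-2.62, 2.62], [-0.44, 2.09], [-1.27, 1.32], [0.08, 2.57], [-1.32, 4.46], [0.12, 2], [-2.74, 2.74]. Speed limits (rad/s): [2.22, 2.22, 3.01, 3.01, 3.14, 3.14, 3.14].

### API

Orientations are given as a rotation vector (axis times angle).
In Python, from cell import arm gives the robot as it stands. The module is installed in compiled form; this text tells all that it offers.
- The arm moves only by the shell command python3 -m inch 'ROWS' [FORCE]. ROWS is text: rows parted by semicolons, each of 5 numbers parted by spaces: the shift along the tool's x, y, z in m, then the turn about the tool's z in rad, then the finger opening in m, from 0 to 0.0918. In form: x y z roll fingers; .... A call has 1 to 5 rows; each row is the pose to reach, as a shift and turn from the pose commanded when the call began, along the tool's axes at that moment; what a row does not reach only later rows make up. A row lasts 1/10 s, in which the tool goes at most 50 mm and 8.59 degrees, less where a joint would pass 70% of its speed; a pose out of reach is approached as far as the arm can. A call with a gripper value outside its range is refused whole. The fingers move at their own pace and stop on an object; FORCE is the grip in N (left out, the last holds). Time passes only in rows, so rows that repeat a pose let the fingers close. It gives the time, the measured TCP pose, the force, the opening and the grip force at its end, in the units of the state.
- arm.observe(): the state, without advancing time (a new reading comes with each control period).
- arm.get_image(name): name is "side" or "top"; returns the picture (400x640x3 uint8, red, green, blue); there is no depth.
- arm.get_calibration(name): a dict with "intrinsics" (3x3 intrinsics, pixels), "distortion" ([k1, k2, p1, p2, k3] as OpenCV has them; the pictures are not rectified), "pose" (4x4, takes a point from camera to world coordinates). Camera axes: x right, y up, looking along -z (the intrinsics and any distortion apply to the point x, -y, -z); pixel columns grow to the right and rows downward; lengths in m; the calibration is good to about 2 mm. A picture is of the moment at which its call begins. get_calibration takes no time and is no camera call.
- arm.sign_off(): hands the job in; it is judged then, once.
Trained networks look in the newest picture that a camera, given by its name, has taken for a name from the list of things; names that differ only in an ending like _2 or _b are one class to them, and where a whole thing is asked for, a point or a joint stands for the part that bears it (a point fixed in the world has none). Each returns a list of dicts, best first, with "conf" (0 to 1); they miss things now and then, are a little off and sometimes report something else, mostly with a low value. They report only what shows in the picture. A call takes as long as a camera call. They do not tell look-alikes from the thing itself.
- arm.look_for(camera, query): "point" ([row, column] in pixels, amid what is visible of it).
- arm.silhouettes(camera, query): "region" (400x640 bool, what is visible of it) and "point" ([row, column] in pixels, amid what is visible of it).
- arm.place_of(camera, query): "point" ([row, column] in pixels: a listed point, or the origin of a listed thing).
The state is a dict: "clock": time; "joints": joint angles; "dq": joint speeds; "joint_efforts": joint torques, N m; "position": TCP position; "ee_rot": TCP orientation; "force": force on the tool from outside, world axes, zero at the start; "ft_torque": the same for the moment, N m; "width": opening from 0.0 (shut) to 1.0 (fully open); "gripper_force": force on a finger pad.
Only numpy, scipy, OpenCV 4.12 (cv2) and the standard library are available. Lean on these libraries where they do the work, as an engineer would, in place of code of your own. Each camera call takes 0.05 s, during which the arm holds its last target. There are 200 camera calls.

### The job

Put the tall pepper mill and the tall oil bottle back at the ends of the row along the rail: push each one across the worktop to the end of the row nearest to it, until it stands in line with the row and close beside the end canister, touching it or no more than two centimetres away. Push gently with the fingertips or the outside of the fingers, low on the body, so that it slides upright and never tips; do not grip or lift anything, and leave all the other things where they stand.

Things in the scene. Friction and masses are not known exactly. Their poses are not given: they have to be found in the camera images.
- mill: Tall electric pepper mill, upright: a plain cylinder 52 mm across and 215 mm high, brushed steel with black foot, black top cap and a clear window low down; about 0.36 kg, weight near half height, so it may tip if pushed more than about 38 mm above the worktop. Stands loose on the worktop in front of and beyond one end of the row. Origin: centre of its underside; z runs up its axis.
- oil_bottle: Tall full oil bottle of green glass with paper label, upright: a straight cylinder 60 mm across up to 178 mm, then shoulder, narrow neck and steel pourer, 280 mm high in all; about 0.6 kg; it may tip if pushed more than about 44 mm above the worktop. Stands loose on the worktop in front of and beyond the other end of the row. Origin: centre of its underside; z runs up its axis.
- rail: Low steel gallery rail fixed to the worktop: a round bar 10 mm thick and 660 mm long, its axis 42 mm above the worktop, on three thin posts. The row (canister, utensil pot, canister, close together) stands along its robot side, all centres on a line 50 mm in front of the bar's axis. Origin: on the worktop under the middle of the bar; y runs along the bar, x squarely away from the robot's side.
- canister_a: Steel storage canister, 74 mm across, 125 mm high with its knob: the left (+y) end of the row. Bystander, loose: leave it. Origin: centre of its underside.
- canister_b: Steel storage canister like the other: the right (-y) end of the row. Bystander, loose: leave it. Origin: centre of its underside.
- utensil_pot: Steel pot of utensils, 80 mm across, pot 125 mm high, utensils up to 235 mm: the middle of the row, between the canisters. Bystander, loose: leave it. Origin: centre of its underside.
- spice_jar: Small glass spice jar, 40 mm across, 52 mm high, in front of the row, between the two tall things. Bystander, loose: leave it. Origin: centre of its underside.
- cafetiere: Glass and steel cafetiere, 78 mm across, 216 mm high with its plunger knob, black handle away from the robot; nearer the robot than the row. Bystander, loose: leave it. Origin: centre of its underside.
- mug: White mug, 80 mm across, 92 mm high; nearer the robot than the row. Bystander, loose: leave it. Origin: centre of its underside.
- wooden_spoon: Wooden spoon 240 mm long lying near the robot on its right. Bystander, loose: leave it. Origin: under its middle.
Things that resemble listed ones, but are neither listed nor needed, are in the scene too. What is shaped like the mill but orange is not meant.

How it is judged:
At the end, for the whole second after the job is handed in: Mill and bottle stand at rest and upright (3 degrees), one at each end of the row, each centre within 18 mm of the row's line (50 mm in front of the rail's axis) and at most 25 mm between it and the end canister; every bystander within 15 mm of where it began (x of mill in the frame of rail between -0.068 and -0.032 m and x of oil_bottle in the frame of rail between -0.068 and -0.032 m and ((horizontal distance between mill and canister_a below 0.087 m and horizontal distance between oil_bottle and canister_b below 0.091 m) or (horizontal distance between mill and canister_b below 0.087 m and horizontal distance between oil_bottle and canister_a below 0.091 m)) and angle between each of mill, oil_bottle's own z axis and vertical below 0.05 rad and height (world z) of each of mill, oil_bottle below 0.004 m and linear speed of each of mill, oil_bottle below 0.01 m/s and distance of each of canister_a, canister_b, utensil_pot, spice_jar, cafetiere, mug, wooden_spoon from where it was at the start of the episode below 0.015 m); the robot touches nothing.
It fails at once if the mill or the bottle leaned over by more than 10 degrees (angle between any of mill, oil_bottle's own z axis and vertical above 0.175 rad).
It fails at once if the mill or the bottle was lifted off the worktop (its underside more than 10 mm up) (height (world z) of any of mill, oil_bottle above 0.01 m).
It fails at once if the mill or the bottle was gripped or shoved hard (over 20 N from the fingers) (contact force between the fingers and mill above 20 N or contact force between the fingers and oil_bottle above 20 N).
It fails at once if one of the other things was moved by more than 15 mm (distance of any of canister_a, canister_b, utensil_pot, spice_jar, cafetiere, mug, wooden_spoon from where it was at the start of the episode above 0.015 m).
It fails at once if one of the standing bystanders was knocked over (angle between any of canister_a, canister_b, utensil_pot, spice_jar, cafetiere, mug's own z axis and vertical above 0.3 rad).
It also fails if it takes over 72 s, if anything falls off the work surface, if the arm or the gripper's body presses on something with over 40 N, if the wrist force passes 120 N, or if a joint passes its speed limit or range.

## Working session

There is one attempt and no reset: what is moved stays moved. The work goes in short steps, Python scripts to look and compute and a shell command to move; the robot and the scene stay as the last step left them, time stands still between calls to the robot, and variables do not carry over. Pictures are saved under pics/ and viewed, at most 10 in all, crops included, and the job is handed in when it is done.

```bash
mkdir -p pics
cat > h.py <<'E'
import numpy as np, cv2
from cell import arm
from scipy.spatial.transform import Rotation as R
def ray(cam,pt):
    c=arm.get_calibration(cam);K=np.array(c["intrinsics"],float);d=np.array(c["distortion"],float);T=np.array(c["pose"])
    u=cv2.undistortPoints(np.array([[[pt[1],pt[0]]]],float),K,d)[0,0]
    return T[:3,3],T[:3,:3]@np.array([u[0],-u[1],-1])
def onz(cam,pt,z=0):
    o,r=ray(cam,pt);return o+r*(z-o[2])/r[2]
def pix(cam,P):
    c=arm.get_calibration(cam);T=np.array(c["pose"]);q=(np.array(P)-T[:3,3])@T[:3,:3]
    q=q*[1,-1,-1];return cv2.projectPoints(q.reshape(1,1,3),np.zeros(3),np.zeros(3),np.array(c["intrinsics"],float),np.array(c["distortion"],float))[0].ravel()[::-1]
def snap(cam,name):
    im=arm.get_image(cam);cv2.imwrite(f"pics/{name}.png",im[:,:,::-1]);return im
E
python3 - <<'E'
from h import *
for c in("top","side"):
    snap(c,c+"0");print(c,np.round(arm.get_calibration(c)["pose"],3).tolist())
    for n in "mill oil_bottle rail canister_a utensil_pot spice_jar cafetiere mug wooden_spoon".split():
        for d in arm.place_of(c,n)[:3]: print(n,round(d["conf"],2),np.round(d["point"]),np.round(onz(c,d["point"])[:2],3))
s=arm.observe();print(s["clock"],s["position"],s["ee_rot"],R.from_rotvec(s["ee_rot"]).as_matrix().round(3))
E
```

```text
top [[0.008, 0.994, -0.105, 0.44], [-1.0, 0.01, 0.018, -0.018], [0.019, 0.105, 0.994, 0.802], [0.0, 0.0, 0.0, 1.0]]
mill 0.82 [175. 420.] [ 0.581 -0.266]
mill 0.82 [216. 390.] [ 0.488 -0.199]
mill 0.7 [227. 430.] [ 0.463 -0.288]
oil_bottle 0.66 [173. 163.] [0.579 0.311]
canister_a 0.67 [139. 338.] [ 0.662 -0.083]
canister_a 0.63 [146. 267.] [0.643 0.079]
utensil_pot 0.72 [144. 299.] [0.65  0.007]
spice_jar 0.68 [199. 297.] [0.524 0.01 ]
cafetiere 0.81 [242. 278.] [0.428 0.05 ]
mug 0.78 [252. 341.] [ 0.407 -0.088]
wooden_spoon 0.76 [297. 407.] [ 0.311 -0.233]
side [[-0.819, 0.345, -0.458, 0.077], [-0.573, -0.481, 0.664, 0.604], [0.009, 0.806, 0.592, 0.577], [0.0, 0.0, 0.0, 1.0]]
mill 0.87 [164. 415.] [ 0.414 -0.382]
mill 0.85 [182. 359.] [ 0.5   -0.195]
mill 0.57 [178. 385.] [ 0.451 -0.256]
oil_bottle 0.68 [279. 194.] [0.587 0.313]
rail 0.48 [236. 329.] [0.439 0.046]
canister_a 0.77 [210. 253.] [0.65  0.075]
canister_a 0.68 [180. 293.] [ 0.656 -0.092]
utensil_pot 0.72 [200. 270.] [0.646 0.016]
spice_jar 0.62 [212. 308.] [0.533 0.   ]
cafetiere 0.7 [238. 330.] [0.434 0.048]
mug 0.79 [212. 368.] [ 0.411 -0.085]
wooden_spoon 0.18 [278. 194.] [0.589 0.313]
1.0 [ 0.2351776  -0.57907219  0.404747  ] [3.08328390e+00 6.02110316e-01 3.47663380e-05] [[ 0.927  0.376  0.   ]
 [ 0.376 -0.927 -0.   ]
 [ 0.     0.    -1.   ]]
```

View pics/top0.png

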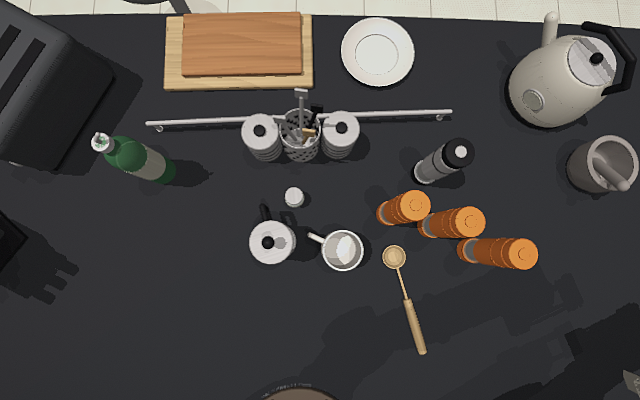

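View pics/side0.png

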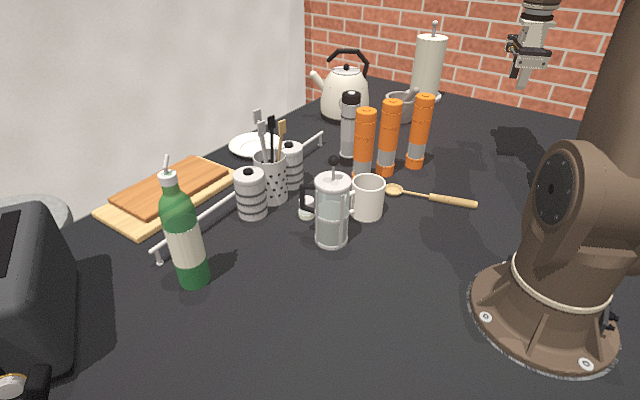

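The steel mill stands at about (175,420) top. The three orange look-alikes are in front of it, and the bottle is at (173,163). Next I'll measure the rail and check the gripper's shape.

Run:
```python
from h import *
a=onz("top",(124,147),.042);b=onz("top",(111.5,452),.042);print(a,b,np.linalg.norm(a-b))
u=(a-b)/np.linalg.norm(a-b);print("y axis",u,np.degrees(np.arctan2(-u[0],u[1])),(a+b)/2)
im=arm.get_image("side")
cv2.imwrite("pics/c1.png",cv2.resize(im[0:100,470:600,::-1],None,fx=6,fy=6,interpolation=cv2.INTER_CUBIC))
for n in("mill","oil_bottle"):
  for c in ("top","side"):
    for d in (arm.look_for(c,n)): print(n,c,d)
print(pix("side",[.581,-.266,0]),pix("side",[.581,-.266,.215]), pix("top",[.581,-.266,.215]))
print(pix("side",[.235,-.579,.405]),pix("side",[.235,-.579,.227]),pix("side",[.235,-.579,.293]))
```

```text
[0.67966287 0.33559009 0.042     ] [ 0.71697362 -0.32987734  0.042     ] 0.6665125573234262
y axis [-5.59790685e-02  9.98431943e-01 -1.66571959e-16] 3.2090418624263966 [0.69831825 0.00285638 0.042     ]
mill top {'point': [162.9, 440.5], 'conf': 0.92}
mill top {'point': [253.3, 497.8], 'conf': 0.68}
mill top {'point': [220.4, 455.1], 'conf': 0.67}
mill top {'point': [209.8, 407.0], 'conf': 0.66}
mill side {'point': [133.2, 390.0], 'conf': 0.98}
mill side {'point': [120.7, 346.4], 'conf': 0.94}
mill side {'point': [136.1, 361.8], 'conf': 0.82}
mill side {'point': [126.2, 418.5], 'conf': 0.58}
oil_bottle top {'point': [156.0, 132.0], 'conf': 0.84}
oil_bottle side {'point': [231.3, 182.8], 'conf': 0.61}
[163.14110152 347.9303457 ] [ 93.6255697  351.95746408] [153.58664843 457.84715862]
[ 13.10834645 538.10598814] [ 83.40036815 515.94501322] [ 59.03783986 523.6211314 ]
```

View pics/c1.png

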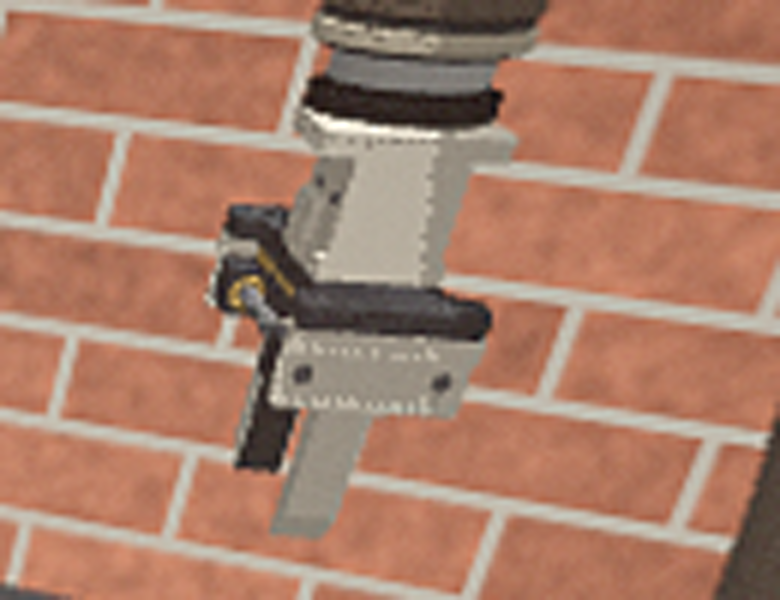

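Run:
```python
from h import *
s=arm.observe();M=R.from_rotvec(s["ee_rot"]).as_matrix();p=s["position"];print(s["width"])
def z(x,y,zz):
    q=pix("side",p+M@[x,y,zz]);return np.round([(q[1]-470)*6,q[0]*6])
for y in(-95,-65,-46,0,46,65,95):print(y,"tip",z(0,y/1e3,.178),"body",z(0,y/1e3,.112))
for x in(-95,-37,-9,9,37,95):print(x,"tip",z(x/1e3,-.065,.178),"body",z(x/1e3,0,.112))
```

```text
1.0049842234412476
-95 tip [315. 572.] body [366. 417.]
-65 tip [302. 548.] body [351. 396.]
-46 tip [294. 534.] body [342. 384.]
0 tip [275. 501.] body [321. 355.]
46 tip [258. 470.] body [302. 328.]
65 tip [251. 458.] body [294. 317.]
95 tip [241. 439.] body [283. 301.]
-95 tip [534. 567.] body [551. 370.]
-37 tip [391. 555.] body [410. 361.]
-9 tip [323. 550.] body [343. 356.]
9 tip [280. 546.] body [300. 353.]
37 tip [213. 541.] body [234. 349.]
95 tip [ 77. 530.] body [ 99. 340.]
```

```bash
python3 -m inch '0 0 -0.05 0.15 0.03; 0 0 -0.1 0.3 0.03; 0 0 -0.15 0.45 0.03; 0 0 -0.2 0.6 0.03; 0 0 -0.25 0.75 0.03'; python3 -m inch '0 0 -0.05 0.15 0.03; 0 0 -0.1 0.3 0.03; 0 0 -0.15 0.45 0.03; 0 0 -0.2 0.6 0.03; 0 0 -0.25 0.75 0.03'
python3 - <<'E'
from h import *
s=arm.observe();print(np.round(s["joints"],3),s["position"],R.from_rotvec(s["ee_rot"]).as_matrix().round(3))
E
```

```text
clock: 1.75
position: [0.2349, -0.5785, 0.6572]
ee_rot: [3.087, -0.578, 0.001]
force: [0.2, -1.1, 0.1]
width: 0.615
gripper_force: 0.0
clock: 2.25
position: [0.2195, -0.5394, 0.8146]
ee_rot: [2.65, -1.588, 0.1]
force: [0.5, -1.7, -1.5]
width: 0.329
gripper_force: 0.0
[ 1.043  0.349  0.094  0.71  -0.029  2.002 -1.534] [ 0.21949993 -0.53937632  0.8146427 ] [[ 0.47  -0.882  0.029]
 [-0.879 -0.471 -0.077]
 [ 0.081  0.01  -0.997]]
```

```bash
python3 -m inch '0 0 -0.05 0 0.03; 0 0 -0.1 0 0.03; 0 0 -0.15 0 0.03; 0 0 -0.2 0 0.03; 0 0 -0.2 0 0.03';python3 - <<'E'
from h import *
s=arm.observe();print(np.round(s["joints"],3),s["position"],R.from_rotvec(s["ee_rot"]).as_matrix().round(3))
E
python3 -m inch '0 0 0.05 0 0.03; 0 0 0.1 0 0.03; 0 0 0.15 0 0.03; 0 0 0.2 0 0.03; 0 0 0.25 0 0.03';python3 - <<'E'
from h import *
s=arm.observe();print(np.round(s["joints"],3),s["position"],R.from_rotvec(s["ee_rot"]).as_matrix().round(3))
E
```

```text
clock: 2.75
position: [0.1958, -0.4794, 0.8564]
ee_rot: [2.629, -1.557, 0.17]
force: [-0.5, 0.4, -0.3]
width: 0.326
gripper_force: 0.0
[ 0.802  0.231  0.448  0.789 -0.119  2.002 -1.465] [ 0.19575333 -0.47939943  0.85644052] [[ 0.477 -0.877  0.054]
 [-0.868 -0.48  -0.126]
 [ 0.137  0.013 -0.991]]
clock: 3.25
position: [0.21, -0.5111, 0.6059]
ee_rot: [2.63, -1.556, 0.169]
force: [-0.3, -0.9, 0.5]
width: 0.328
gripper_force: 0.0
[ 0.755  0.166  0.399  1.48  -0.063  1.372 -1.485] [ 0.20996648 -0.51112271  0.60586246] [[ 0.478 -0.877  0.054]
 [-0.868 -0.481 -0.125]
 [ 0.136  0.013 -0.991]]
```

```bash
python3 -m inch '0.03 0 -0.05 0 0.03; 0.06 0 -0.1 0 0.03; 0.1 0 -0.15 0 0.03; 0.15 0 -0.15 0 0.03; 0.2 0 -0.15 0 0.03';python3 -m inch '0.05 0 0 0 0.03; 0.1 0 0 0 0.03; 0.15 0 0 0 0.03; 0.2 0 0 0 0.03; 0.25 0 0 0 0.03';python3 - <<'E'
from h import *
s=arm.observe();print(np.round(s["joints"],3),s["position"],R.from_rotvec(s["ee_rot"]).as_matrix().round(3))
E
```

```text
clock: 3.75
position: [0.2789, -0.6283, 0.7763]
ee_rot: [2.626, -1.555, 0.175]
force: [1.5, -2.1, 1.3]
width: 0.326
gripper_force: 0.0
clock: 4.25
position: [0.3283, -0.7081, 0.7238]
ee_rot: [2.604, -1.545, 0.219]
force: [0.9, 0.1, -0.1]
width: 0.328
gripper_force: 0.0
[ 1.013  0.796  0.523  0.187 -0.443  2.002 -1.511] [ 0.32826936 -0.70813995  0.72375923] [[ 0.473 -0.878  0.07 ]
 [-0.863 -0.478 -0.163]
 [ 0.177  0.017 -0.984]]
```

```bash
cat > st.py <<'E'
from h import *
s=arm.observe();M=R.from_rotvec(s["ee_rot"]).as_matrix()
print(round(s["clock"],2),"j",np.round(s["joints"],2),"p",np.round(s["position"],4),"tilt",np.degrees(np.arccos(-M[2,2])).round(1),"az z",np.degrees(np.arctan2(M[1,2],M[0,2])).round(1),"az x",np.degrees(np.arctan2(M[1,0],M[0,0])).round(1),"y_z",M[2,1].round(3),"tip",np.round(s["position"]+M@[0,0,.178],4),"F",np.round(s["force"],1))
E
python3 -m inch '0 0 -0.05 0 0.03; 0 0 -0.1 0 0.03; 0 0 -0.15 0 0.03; 0 0 -0.2 0 0.03; 0 0 -0.25 0 0.03' >/dev/null; python3 st.py; python3 -m inch '0 0 -0.05 0 0.03; 0 0 -0.1 0 0.03; 0 0 -0.15 0 0.03; 0 0 -0.2 0 0.03; 0 0 -0.25 0 0.03' >/dev/null;python3 st.py; python3 -m inch '0.05 0 0 0 0.03; 0.1 0 0 0 0.03; 0.15 0 0 0 0.03; 0.2 0 0 0 0.03; 0.25 0 0 0 0.03'>/dev/null ;python3 st.py; python3 -m inch '0.04 0 -0.04 0 0.03; 0.08 0 -0.08 0 0.03; 0.12 0 -0.12 0 0.03; 0.16 0 -0.16 0 0.03; 0.2 0 -0.2 0 0.03'>/dev/null ;python3 st.py
```

```text
4.75 j [ 0.96  0.56  0.38  0.37 -0.24  2.   -1.51] p [ 0.2852 -0.614   0.8217] tilt 13.0 az z -66.4 az x -61.2 y_z 0.02 tip [ 0.3012 -0.6506  0.6482] F [0.5 0.1 0.5]
5.25 j [ 0.88  0.37  0.4   0.52 -0.18  2.   -1.51] p [ 0.2439 -0.5243  0.8876] tilt 15.8 az z -66.1 az x -61.2 y_z 0.023 tip [ 0.2636 -0.5687  0.7164] F [ 0.6 -1.   0.2]
5.75 j [ 0.95  0.59  0.47  0.25 -0.34  2.   -1.52] p [ 0.2975 -0.6142  0.8471] tilt 18.1 az z -66.0 az x -61.1 y_z 0.025 tip [ 0.3201 -0.6648  0.678 ] F [ 0.  -1.1 -0.6]
6.25 j [ 0.94  0.56  0.5   0.24 -0.36  2.   -1.53] p [ 0.2931 -0.5927  0.8749] tilt 20.9 az z -65.5 az x -61.0 y_z 0.026 tip [ 0.3194 -0.6505  0.7086] F [-0.7  0.  -0.5]
```

```bash
python3 -m inch '0.04 0 -0.04 0.05 0.03; 0.08 0 -0.08 0.09 0.03; 0.12 0 -0.12 0.09 0.03; 0.16 0 -0.16 0.09 0.03; 0.2 0 -0.2 0.09 0.03'>/dev/null ;python3 st.py;python3 -m inch '0.04 0 -0.04 0 0.03; 0.08 0 -0.08 0 0.03; 0.12 0 -0.12 0 0.03; 0.16 0 -0.16 0 0.03; 0.2 0 -0.2 0 0.03'>/dev/null ;python3 st.py;python3 -m inch '0.04 0 -0.04 0 0.03; 0.08 0 -0.08 0 0.03; 0.12 0 -0.12 0 0.03; 0.16 0 -0.16 0 0.03; 0.2 0 -0.2 0 0.03'>/dev/null ;python3 st.py;python3 -m inch '0.04 0 -0.04 0 0.03; 0.08 0 -0.08 0 0.03; 0.12 0 -0.12 0 0.03; 0.16 0 -0.16 0 0.03; 0.2 0 -0.2 0 0.03'>/dev/null ;python3 st.py;python3 -m inch '0.04 0 -0.04 0 0.03; 0.08 0 -0.08 0 0.03; 0.12 0 -0.12 0 0.03; 0.16 0 -0.16 0 0.03; 0.2 0 -0.2 0 0.03'>/dev/null ;python3 st.py
python3 - <<'E'
from h import *
for q in [(330,75),(345,75),(385,75),(300,60),(210,10)]: print("toaster side",q,onz("side",q)[:2])
for q in [(110,112),(75,115),(185,60),(190,50)]: print("top z0,.19",q,onz("top",q)[:2],onz("top",q,.19)[:2])
for q in [(200,0),(240,25),(285,0)]: print("dark",q,onz("top",q)[:2],onz("top",q,.1)[:2])
for c in("top","side"):
  d=arm.silhouettes(c,"oil_bottle")[0]["region"];r=np.argwhere(d);print(c,r.min(0),r.max(0))
# bottle base check: predicted bottom edge rows
print(pix("side",[.583,.312,0]),pix("side",[.583,.312,.28]),pix("top",[.583,.312,0]),pix("top",[.583,.312,.28]))
E
```

```text
6.75 j [ 0.92  0.53  0.53  0.23 -0.37  2.   -1.63] p [ 0.2884 -0.5715  0.9001] tilt 23.5 az z -65.3 az x -66.5 y_z -0.007 tip [ 0.318  -0.6359  0.7368] F [ 0.3 -0.4  0.1]
7.25 j [ 0.92  0.49  0.55  0.22 -0.38  2.   -1.62] p [ 0.2737 -0.5523  0.9255] tilt 26.0 az z -65.2 az x -66.6 y_z -0.009 tip [ 0.3064 -0.6232  0.7656] F [ 0.9  0.7 -0.5]
7.75 j [ 0.92  0.46  0.57  0.21 -0.39  2.   -1.62] p [ 0.2586 -0.5307  0.9506] tilt 28.6 az z -65.1 az x -66.6 y_z -0.011 tip [ 0.2945 -0.608   0.7943] F [ 0.1 -0.7 -0.2]
8.25 j [ 0.91  0.42  0.59  0.2  -0.4   2.   -1.61] p [ 0.2433 -0.5073  0.9749] tilt 31.2 az z -65.1 az x -66.7 y_z -0.012 tip [ 0.2821 -0.5908  0.8226] F [1.  0.3 0.1]
8.75 j [ 0.89  0.38  0.61  0.2  -0.4   2.   -1.61] p [ 0.2277 -0.4822  0.9983] tilt 33.7 az z -65.0 az x -66.7 y_z -0.013 tip [ 0.2694 -0.5717  0.8502] F [-0.2 -0.8  0.6]
toaster side (330, 75) [0.6627928  0.51441506]
toaster side (345, 75) [0.63315444 0.5297938 ]
toaster side (385, 75) [0.56355126 0.56588922]
toaster side (300, 60) [0.75220599 0.49629234]
toaster side (210, 10) [1.14165412 0.42633409]
top z0,.19 (110, 112) [0.72592013 0.43929737] [0.65829293 0.33108875]
top z0,.19 (75, 115) [0.81087213 0.43929401] [0.72312328 0.33108619]
top z0,.19 (185, 60) [0.55046048 0.54685126] [0.52439248 0.41316753]
top z0,.19 (190, 50) [0.53886142 0.56943126] [0.51554076 0.43039925]
dark (200, 0) [0.51490327 0.68716454] [0.50561592 0.59931285]
dark (240, 25) [0.42552487 0.61880913] [0.42737967 0.53947881]
dark (285, 0) [0.32468994 0.67012719] [0.3391151  0.58439943]
top [133  91] [182 175]
side [131 149] [264 322]
[279.39011885 196.45639987] [157.46542873 163.59367687] [171.55228407 162.87781361] [138.02239631  88.67069828]
```

Run:
```python
from h import *
t=arm.get_image("top")[0:300,0:210];s=arm.get_image("side")[130:400,0:230]
f=lambda i,k:cv2.resize(np.clip(255*(i/255.)**.5,0,255).astype(np.uint8)[:,:,::-1],None,fx=k,fy=k)
a=f(t,1.9);b=f(s,1.75);H=max(a.shape[0],b.shape[0])
o=np.zeros((H,a.shape[1]+b.shape[1],3),np.uint8);o[:a.shape[0],:a.shape[1]]=a;o[:b.shape[0],a.shape[1]:]=b
cv2.imwrite("pics/toast.png",o);print(o.shape)
```

```text
(570, 801, 3)
```

View pics/toast.png

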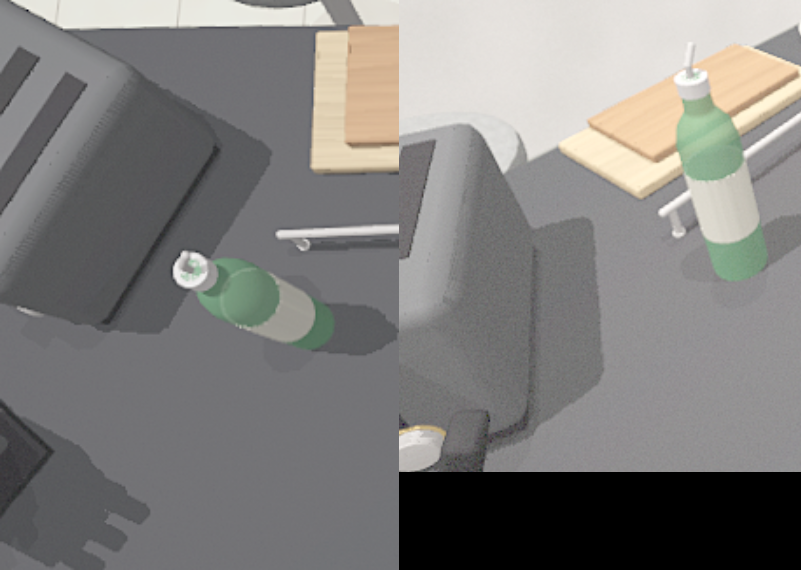

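```bash
cat > go.py <<'E'
# usage: go.py x y z [x y z ...]: successive tip targets -> tool-frame shifts
import sys
from h import *
s=arm.observe();M=R.from_rotvec(s["ee_rot"]).as_matrix();p=s["position"]+M@[0,0,.178]
for t in np.array(sys.argv[1:],float).reshape(-1,3):
    v=M.T@(t-p);print("shift",np.round(v,4),"len",np.linalg.norm(v).round(3));p=t
E
python3 go.py .40 -.10 .60 .553 .381 .40 .553 .381 .015
```

```text
shift [-0.4566 -0.3064  0.0012] len 0.55
shift [-0.4281 -0.3315 -0.0399] len 0.543
shift [-0.2138  0.0053  0.3202] len 0.385
```

```bash
python3 -m inch '-0.041 -0.028 0 0 0.03; -0.083 -0.056 0 0 0.03; -0.124 -0.084 0 0 0.03; -0.166 -0.111 0 0 0.03; -0.2 -0.14 0 0 0.03' >/dev/null; python3 -m inch '-0.041 -0.028 0 0 0.03; -0.083 -0.056 0 0 0.03; -0.124 -0.084 0 0 0.03; -0.166 -0.111 0 0 0.03; -0.2 -0.14 0 0 0.03' >/dev/null; python3 st.py;  python3 -m inch '-0.04 -0.03 -0.004 0 0.03; -0.08 -0.06 -0.008 0 0.03; -0.12 -0.09 -0.012 0 0.03; -0.16 -0.12 -0.016 0 0.03; -0.2 -0.15 -0.02 0 0.03' >/dev/null; python3 -m inch '-0.04 -0.03 -0.004 0 0.03; -0.08 -0.06 -0.008 0 0.03; -0.12 -0.09 -0.012 0 0.03; -0.16 -0.12 -0.016 0 0.03; -0.2 -0.15 -0.02 0 0.03' >/dev/null; python3 st.py; python3 go.py .553 .381 .40 .553 .381 .05
```

```text
9.95 j [-0.14 -0.2   0.12  1.32  0.56  1.73 -2.59] p [ 0.3267 -0.1598  0.8441] tilt 33.5 az z -64.8 az x -67.3 y_z -0.02 tip [ 0.3686 -0.2488  0.6957] F [ 1.1 -0.2 -0.1]
10.95 j [ 1.24 -0.27 -1.26  1.38  0.28  1.59 -2.74] p [0.3749 0.0506 0.7683] tilt 34.2 az z -64.1 az x -67.8 y_z -0.031 tip [ 0.4187 -0.0393  0.621 ] F [-2.2  1.   2.5]
shift [-0.4043 -0.283   0.0035] len 0.494
shift [-0.1963  0.0107  0.2896] len 0.35
```

```bash
python3 -m inch '0 0 0 -0.15 0.03; 0 0 0 -0.3 0.03; 0 0 0 -0.45 0.03; 0 0 0 -0.6 0.03; 0 0 0 -0.74 0.03' >/dev/null; python3 -m inch '0 0 0 -0.15 0.03; 0 0 0 -0.3 0.03; 0 0 0 -0.45 0.03; 0 0 0 -0.6 0.03; 0 0 0 -0.74 0.03' >/dev/null;python3 -m inch '0 0 0 -0.15 0.03; 0 0 0 -0.3 0.03; 0 0 0 -0.45 0.03; 0 0 0 -0.6 0.03; 0 0 0 -0.74 0.03' >/dev/null;python3 -m inch '0 0 0 -0.15 0.03; 0 0 0 -0.3 0.03; 0 0 0 -0.45 0.03; 0 0 0 -0.6 0.03; 0 0 0 -0.74 0.03' >/dev/null; python3 st.py;python3 -m inch '0 0 0 -0.05 0.03; 0 0 0 -0.10 0.03; 0 0 0 -0.1 0.03'>/dev/null; python3 st.py;python3 go.py .553 .381 .40 .553 .381 .05
```

```text
12.95 j [ 1.19 -0.24 -1.26  1.38  0.32  1.61  0.18] p [0.3741 0.0519 0.7679] tilt 34.2 az z -64.0 az x 100.4 y_z 0.127 tip [ 0.418  -0.0381  0.6207] F [-0.   0.1 -0.1]
13.25 j [ 1.19 -0.24 -1.26  1.38  0.32  1.61  0.27] p [0.3741 0.0519 0.768 ] tilt 34.2 az z -64.0 az x 106.8 y_z 0.075 tip [ 0.418  -0.0381  0.6208] F [ 0.1  0.4 -0.3]
shift [0.4237 0.2512 0.0041] len 0.493
shift [ 0.195  -0.0261  0.2895] len 0.35
```

```bash
python3 -m inch '0.043 0.025 0 -0.07 0.03; 0.086 0.05 0 -0.13 0.03; 0.128 0.075 0 -0.13 0.03; 0.17 0.1 0 -0.13 0.03; 0.212 0.126 0 -0.13 0.03' >/dev/null; python3 st.py;python3 go.py .553 .381 .40 .553 .381 .05
```

```text
13.75 j [ 1.18 -0.44 -1.27  1.53  0.12  1.5   0.36] p [0.3489 0.1519 0.6946] tilt 33.7 az z -60.1 az x 115.7 y_z 0.034 tip [0.3982 0.0663 0.5466] F [-0.  -0.2  0.9]
shift [0.2616 0.2754 0.0133] len 0.38
shift [ 0.194  -0.0121  0.2911] len 0.35
```

```bash
python3 go.py .52 -.05 .62 .52 -.2 .5
```

```text
shift [-0.1718  0.0583  0.0286] len 0.184
shift [-0.046  -0.0721  0.172 ] len 0.192
```

```bash
python3 -m inch '-0.043 0.015 0.007 0 0.03; -0.086 0.03 0.014 0 0.03; -0.13 0.044 0.021 0 0.03; -0.17 0.058 0.028 0 0.03; -0.17 0.058 0.028 0 0.03' >/dev/null;python3 st.py;python3 -m inch '-0.012 -0.018 0.043 0 0.03; -0.024 -0.036 0.086 0 0.03; -0.036 -0.054 0.129 0 0.03; -0.046 -0.072 0.172 0 0.03; -0.046 -0.072 0.172 0 0.03' >/dev/null;python3 st.py;python3 go.py .553 .381 .40
```

```text
14.25 j [ 1.68 -0.44 -1.26  1.34 -0.07  1.44  0.79] p [0.4288 0.0193 0.7681] tilt 34.3 az z -56.6 az x 115.2 y_z 0.067 tip [ 0.484  -0.0643  0.621 ] F [-0.9 -0.9 -1.1]
14.75 j [ 1.92 -0.44 -1.27  1.67 -0.21  1.06  1.07] p [ 0.4314 -0.1299  0.6418] tilt 33.9 az z -56.9 az x 115.2 y_z 0.064 tip [ 0.4855 -0.2131  0.494 ] F [-1.7  0.1  0.5]
shift [ 0.4758  0.3285 -0.1789] len 0.605
```

```bash
python3 go.py .68 -.35 .45
```

```text
shift [-0.1477  0.1058  0.1597] len 0.242
```

```bash
python3 -m inch '-0.03 0.021 0.032 0 0.03; -0.06 0.042 0.064 0 0.03; -0.09 0.063 0.096 0 0.03; -0.12 0.084 0.128 0 0.03; -0.148 0.106 0.16 0 0.03' >/dev/null;python3 st.py; python3 go.py .80 -.35 .45 .55 -.60 .5
```

```text
15.25 j [ 2.06 -0.44 -1.27  1.68 -0.33  0.98  1.27] p [ 0.4283 -0.1855  0.6387] tilt 35.4 az z -53.5 az x 115.6 y_z 0.089 tip [ 0.4897 -0.2685  0.4937] F [ 0.3  0.7 -0.2]
shift [-0.1452  0.2262  0.1806] len 0.324
shift [-0.1247 -0.3344 -0.0103] len 0.357
```

```bash
python3 go.py .36 -.50 .80
```

```text
shift [-0.3006 -0.198  -0.1862] len 0.405
```

```bash
python3 -m inch '-0.037 -0.025 -0.023 0 0.03; -0.075 -0.05 -0.047 0 0.03; -0.11 -0.075 -0.07 0 0.03; -0.15 -0.1 -0.093 0 0.03; -0.187 -0.125 -0.117 0 0.03' >/dev/null;python3 st.py;python3 -m inch '-0.037 -0.025 -0.023 0 0.03; -0.075 -0.05 -0.047 0 0.03; -0.11 -0.075 -0.07 0 0.03; -0.15 -0.1 -0.093 0 0.03; -0.187 -0.125 -0.117 0 0.03' >/dev/null; python3 st.py; python3 go.py .36 -.60 .75
```

```text
15.75 j [ 2.5  -0.35 -1.26  1.28 -0.47  1.34  1.58] p [ 0.3567 -0.3079  0.8022] tilt 35.4 az z -53.3 az x 115.3 y_z 0.094 tip [ 0.4183 -0.3906  0.6572] F [-0.1 -0.1  0.4]
16.25 j [ 2.61 -0.2  -1.27  1.05 -0.4   1.51  1.66] p [ 0.2504 -0.3496  0.9013] tilt 37.5 az z -53.9 az x 114.8 y_z 0.095 tip [ 0.3142 -0.4372  0.7601] F [-0.1  0.1 -0.2]
shift [-0.1273 -0.0396  0.1045] len 0.169
```

```bash
python3 -m inch '-0.045 0 -0.02 0 0.03; -0.09 0 -0.04 0 0.03; -0.135 0 -0.06 0 0.03; -0.18 0 -0.07 0 0.03; -0.22 0 -0.07 0 0.03' >/dev/null;python3 st.py;python3 -m inch '-0.045 0 0 0 0.03; -0.09 0 0 0 0.03; -0.135 0 0 0 0.03; -0.18 0 0 0 0.03; -0.22 0 0 0 0.03' >/dev/null; python3 st.py
```

```text
16.75 j [ 2.61 -0.16 -1.27  0.91 -0.38  1.59  1.63] p [ 0.2258 -0.3359  0.9521] tilt 39.9 az z -54.2 az x 114.6 y_z 0.097 tip [ 0.2926 -0.4284  0.8155] F [-0.4 -0.1 -0.3]
17.25 j [ 2.61 -0.14 -1.27  0.91 -0.37  1.55  1.64] p [ 0.2178 -0.346   0.9592] tilt 42.2 az z -54.4 az x 114.1 y_z 0.1 tip [ 0.2874 -0.4434  0.8274] F [-0.2  0.1  1.1]
```

```bash
python3 go.py .05 -.56 .80 .05 -.75 .75
```

```text
shift [ 0.0111 -0.2655 -0.0088] len 0.266
shift [-0.0963 -0.0973  0.1409] len 0.196
```

```bash
python3 -m inch '0 -0.05 0 0 0.03; 0 -0.1 0 0 0.03; 0 -0.15 0 0 0.03; 0 -0.2 0 0 0.03; 0 -0.25 0 0 0.03' >/dev/null;python3 st.py;python3 -m inch '-0.025 -0.025 0.035 0 0.03; -0.05 -0.05 0.07 0 0.03; -0.075 -0.075 0.1 0 0.03; -0.1 -0.1 0.14 0 0.03; -0.1 -0.1 0.14 0 0.03' >/dev/null;python3 st.py
```

```text
17.75 j [ 2.54  0.15 -1.17  0.86 -0.17  1.55  1.84] p [-0.0012 -0.4685  0.9339] tilt 42.3 az z -54.5 az x 114.1 y_z 0.1 tip [ 0.0683 -0.5659  0.8021] F [0.1 0.6 1.1]
18.25 j [ 1.96  0.49 -1.02  0.55  0.27  1.56  1.73] p [-3.000e-04 -6.686e-01  8.792e-01] tilt 41.7 az z -53.9 az x 114.0 y_z 0.105 tip [ 0.0694 -0.7644  0.7464] F [-0.5 -0.4 -0.8]
```

```bash
python3 go.py .35 -.62 .55 .65 -.35 .45 .75 0 .42 .56 .38 .40
```

```text
shift [0.1425 0.2929 0.1788] len 0.372
shift [0.1597 0.381  0.0469] len 0.416
shift [ 0.23    0.2538 -0.1268] len 0.365
shift [ 0.3329  0.0179 -0.2641] len 0.425
```

```bash
python3 -m inch '0.019 0.039 0.024 0 0.03; 0.038 0.078 0.048 0 0.03; 0.057 0.117 0.072 0 0.03; 0.076 0.156 0.095 0 0.03; 0.095 0.195 0.119 0 0.03' >/dev/null;python3 st.py;python3 -m inch '0.019 0.039 0.024 0 0.03; 0.038 0.078 0.048 0 0.03; 0.047 0.097 0.06 0 0.03; 0.065 0.14 0.065 0 0.03; 0.083 0.185 0.07 0 0.03' >/dev/null;python3 st.py;  python3 -m inch '0.019 0.045 0.005 0 0.03; 0.038 0.09 0.01 0 0.03; 0.057 0.135 0.015 0 0.03; 0.077 0.18 0.02 0 0.03; 0.096 0.225 0.025 0 0.03' >/dev/null;python3 st.py; python3 go.py .65 -.35 .45 .75 0 .42 .56 .38 .40
```

```text
18.75 j [ 2.09  0.23 -1.13  1.26  0.17  1.04  1.49] p [ 0.187  -0.5654  0.7542] tilt 42.3 az z -54.5 az x 114.1 y_z 0.1 tip [ 0.2565 -0.6629  0.6225] F [ 1.6 -0.4  0.7]
19.25 j [ 1.75  0.15 -1.08  1.53  0.38  0.84  1.04] p [ 0.3487 -0.4582  0.666 ] tilt 42.2 az z -54.6 az x 113.9 y_z 0.1 tip [ 0.4181 -0.5557  0.5342] F [ 0.8  0.1 -0.7]
19.75 j [ 1.11  0.26 -1.02  1.58  0.88  1.01  0.31] p [ 0.5256 -0.2962  0.6067] tilt 42.3 az z -54.6 az x 114.0 y_z 0.099 tip [ 0.5951 -0.3938  0.4751] F [ 0.5 -0.1 -0.3]
shift [0.0299 0.0664 0.0159] len 0.075
shift [ 0.228   0.2536 -0.1308] len 0.365
shift [ 0.3299  0.0171 -0.2679] len 0.425
```

```bash
python3 -m inch '0.037 0.045 -0.014 0 0.03; 0.073 0.09 -0.03 0 0.03; 0.11 0.135 -0.045 0 0.03; 0.147 0.18 -0.06 0 0.03; 0.17 0.21 -0.07 0 0.03' >/dev/null;python3 st.py;python3 -m inch '0.03 0.035 -0.013 0 0.03; 0.06 0.07 -0.025 0 0.03; 0.088 0.11 -0.045 0 0.03; 0.123 0.112 -0.076 0 0.03; 0.162 0.115 -0.11 0 0.03' >/dev/null;python3 st.py;python3 -m inch '0.039 0.003 -0.031 0 0.03; 0.078 0.006 -0.062 0 0.03; 0.117 0.006 -0.093 0 0.03; 0.156 0.006 -0.124 0 0.03; 0.195 0.006 -0.155 0 0.03' >/dev/null;python3 st.py; python3 go.py .555 .381 .40  .555 .381 .05 .555 .381 .018
```

```text
20.25 j [ 0.55  0.39 -1.01  1.53  1.08  1.36 -0.16] p [ 0.6173 -0.0665  0.5703] tilt 42.3 az z -54.5 az x 114.1 y_z 0.099 tip [ 0.6868 -0.1641  0.4387] F [ 1.3 -1.3 -0.7]
20.75 j [ 0.07  0.52 -0.98  1.4   1.13  1.66 -0.43] p [0.6254 0.1583 0.5545] tilt 42.2 az z -54.6 az x 114.1 y_z 0.098 tip [0.6947 0.0608 0.4226] F [ 0.6  0.4 -0.5]
21.25 j [-0.37  0.6  -0.97  1.32  1.08  1.93 -0.75] p [0.5095 0.3787 0.541 ] tilt 42.3 az z -54.5 az x 114.1 y_z 0.099 tip [0.5791 0.2811 0.4093] F [ 0.7  0.4 -0.1]
shift [ 0.0816  0.0266 -0.0573] len 0.103
shift [ 0.233  -0.0347  0.2588] len 0.35
shift [ 0.0213 -0.0032  0.0237] len 0.032
```

```bash
python3 -m inch '0.04 0.013 -0.028 0 0.03; 0.082 0.027 -0.057 0 0.03; 0.082 0.027 -0.057 0 0.03'>/dev/null; python3 st.py; python3 -m inch '0.033 -0.005 0.037 0 0.03; 0.067 -0.01 0.074 0 0.03; 0.1 -0.015 0.111 0 0.03; 0.133 -0.02 0.148 0 0.03; 0.166 -0.025 0.185 0 0.03'>/dev/null; python3 st.py; python3 go.py .555 .381 .05
python3 - <<'E'
from h import *
snap("side","s1")
E
```

```text
21.55 j [-0.63  0.68 -0.83  1.15  1.05  1.98 -0.78] p [0.4818 0.4845 0.5291] tilt 42.1 az z -54.1 az x 115.0 y_z 0.096 tip [0.5518 0.3878 0.397 ] F [-0.8 -0.2 -0.8]
22.05 j [-0.59  0.88 -0.79  1.45  1.11  1.7  -1.12] p [0.4871 0.4766 0.2798] tilt 42.3 az z -54.5 az x 114.0 y_z 0.1 tip [0.5566 0.379  0.1481] F [ 1.   0.5 -0.2]
shift [ 0.0671 -0.0102  0.0709] len 0.098
```

View pics/s1.png

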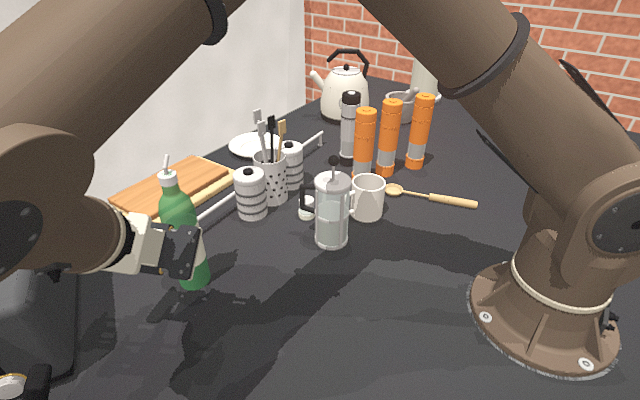

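```bash
python3 -m inch '0.015 -0.002 0.016 0 0.03; 0.03 -0.005 0.032 0 0.03; 0.045 -0.007 0.048 0 0.03; 0.055 -0.009 0.058 0 0.03'
python3 - <<'E'
from h import *
t=arm.get_image("top")
cv2.imwrite("pics/t1.png",cv2.resize(np.clip(255*(t[60:400,0:330]/255.)**.6,0,255).astype(np.uint8)[:,:,::-1],None,fx=1.7,fy=1.7))
E
```

```text
clock: 22.5
position: [0.485, 0.4788, 0.2003]
ee_rot: [1.273, 2.078, -0.367]
force: [0.1, 0.2, -0.4]
width: 0.328
gripper_force: 0.0
```

View pics/t1.png

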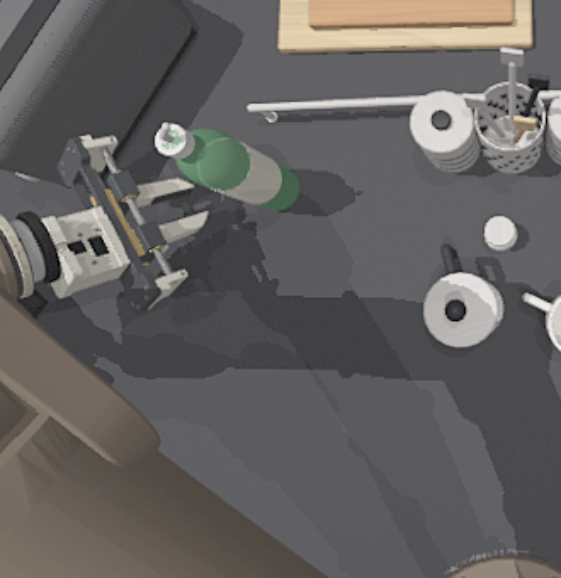

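```bash
python3 go.py .555 .381 .018; python3 -m inch '0.015 -0.002 0.016 0 0.03; 0.028 -0.004 0.030 0 0.03; 0.034 -0.005 0.037 0 0.03; 0.034 -0.005 0.037 0 0.03'; python3 st.py; python3 go.py .572 .334 .018  .643 .151 .018; python3 -c "
from h import *
print(R.from_rotvec(arm.observe()['ee_rot']).as_matrix().round(3).tolist())"
```

```text
shift [ 0.0322 -0.0037  0.0361] len 0.049
clock: 22.95
position: [0.4844, 0.4786, 0.1488]
ee_rot: [1.272, 2.078, -0.371]
force: [-0.3, 0.1, -0.2]
width: 0.327
gripper_force: 0.0
22.95 j [-0.62  1.04 -0.74  1.5   1.19  1.58 -1.27] p [0.4844 0.4786 0.1488] tilt 42.3 az z -54.6 az x 114.2 y_z 0.097 tip [0.5539 0.3809 0.0172] F [-0.3  0.1 -0.2]
shift [-0.0379 -0.007   0.0323] len 0.05
shift [-0.1461 -0.0273  0.1282] len 0.196
[[-0.306, 0.869, 0.39], [0.68, 0.486, -0.549], [-0.667, 0.097, -0.739]]
```

```bash
python3 go.py .567 .341 .018 .567 .341 .018 .615 .212 .018;  python3 -m inch '-0.008 -0.002 0.006 0 0.03; -0.016 -0.004 0.013 0 0.03; -0.021 -0.006 0.018 0 0.03; -0.026 -0.007 0.022 0 0.03; -0.031 -0.008 0.026 0 0.03'; python3 st.py
```

```text
shift [-0.0316 -0.0079  0.0265] len 0.042
shift [0. 0. 0.] len 0.0
shift [-0.1024 -0.021   0.0896] len 0.138
clock: 23.45
position: [0.4977, 0.4392, 0.1519]
ee_rot: [1.273, 2.077, -0.367]
force: [-0.4, 0.8, -0.4]
width: 0.325
gripper_force: 0.0
23.45 j [-0.55  1.01 -0.74  1.57  1.21  1.55 -1.27] p [0.4977 0.4392 0.1519] tilt 42.3 az z -54.4 az x 114.0 y_z 0.1 tip [0.5674 0.3417 0.0202] F [-0.4  0.8 -0.4]
```

Near contact. Push in small steps towards 30 mm short of the goal.

```bash
python3 -m inch '-0.004 -0.001 0.004 0 0.03; -0.009 -0.002 0.008 0 0.03; -0.014 -0.003 0.013 0 0.03; -0.019 -0.004 0.017 0 0.03; -0.025 -0.005 0.023 0 0.03'; python3 -m inch '-0.006 -0.001 0.005 0 0.03; -0.012 -0.002 0.0105 0 0.03; -0.018 -0.004 0.016 0 0.03; -0.024 -0.005 0.021 0 0.03; -0.030 -0.006 0.026 0 0.03' | grep force;python3 - <<'E'
from h import *
for c in("top","side"):
    arm.get_image(c)
    for d in arm.place_of(c,"oil_bottle")[:1]: print(c,d["conf"],onz(c,d["point"])[:2],d["point"])
snap("side","s2")
E
python3 st.py; python3 go.py .615 .212 .018
```

```text
clock: 23.95
position: [0.5095, 0.4078, 0.1507]
ee_rot: [1.272, 2.079, -0.367]
force: [-1.3, 2.9, 2.8]
width: 0.324
gripper_force: 1.8
force: [-1.2, 1.9, 1.3]
gripper_force: 1.5
top 0.93 [0.60053876 0.24944325] [164.1, 190.9]
side 0.68 [ 0.30519935 -0.23985656] [197.8, 431.3]
24.7 j [-0.45  0.97 -0.73  1.67  1.25  1.48 -1.26] p [0.5238 0.3699 0.1505] tilt 42.3 az z -54.5 az x 114.1 y_z 0.099 tip [0.5933 0.2723 0.0189] F [ 0.  -0.2 -0.4]
shift [-0.0471 -0.0105  0.0422] len 0.064
```

View pics/s2.png

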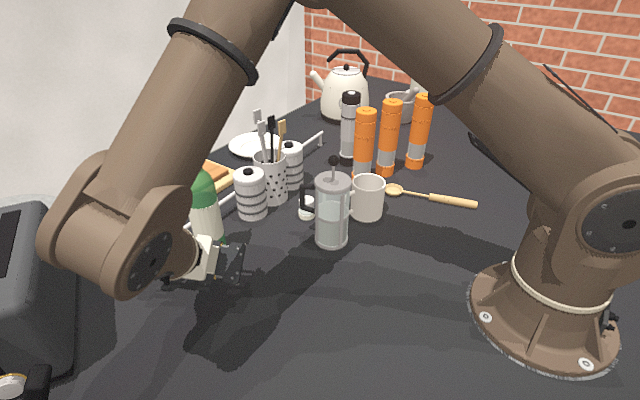

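```bash
python3 -m inch '-0.005 -0.001 0.004 0 0.03; -0.011 -0.002 0.010 0 0.03; -0.017 -0.004 0.015 0 0.03; -0.023 -0.005 0.021 0 0.03; -0.029 -0.006 0.026 0 0.03'|grep force; python3 -m inch '-0.005 -0.001 0.004 0 0.03; -0.010 -0.002 0.009 0 0.03; -0.015 -0.003 0.013 0 0.03; -0.018 -0.004 0.016 0 0.03' | grep force;python3 - <<'E'
from h import *
for n in ("oil_bottle","canister_a","utensil_pot"):
  for d in arm.place_of("top",n)[:2]: print(n,round(d["conf"],2),onz("top",d["point"])[:2].round(4),d["point"])
t=arm.get_image("top")
cv2.imwrite("pics/t2.png",cv2.resize(t[60:260,70:360,::-1],None,fx=2.7,fy=2.7,interpolation=cv2.INTER_CUBIC))
E
python3 st.py
```

```text
force: [-1.3, 1.4, 0.8]
gripper_force: 1.2
force: [-1.2, 3.4, 1.2]
gripper_force: 1.5
oil_bottle 0.93 [0.6005 0.2494] [164.1, 190.9]
canister_a 0.96 [ 0.6558 -0.0839] [141.7, 339.1]
canister_a 0.63 [0.6507 0.0855] [143.0, 264.3]
utensil_pot 0.9 [0.6474 0.0092] [144.8, 298.0]
25.8 j [-0.35  0.94 -0.72  1.74  1.29  1.42 -1.24] p [0.5458 0.31   0.1498] tilt 42.3 az z -54.5 az x 114.1 y_z 0.099 tip [0.6154 0.2125 0.0182] F [-0.3 -0.3  0.2]
```

View pics/t2.png

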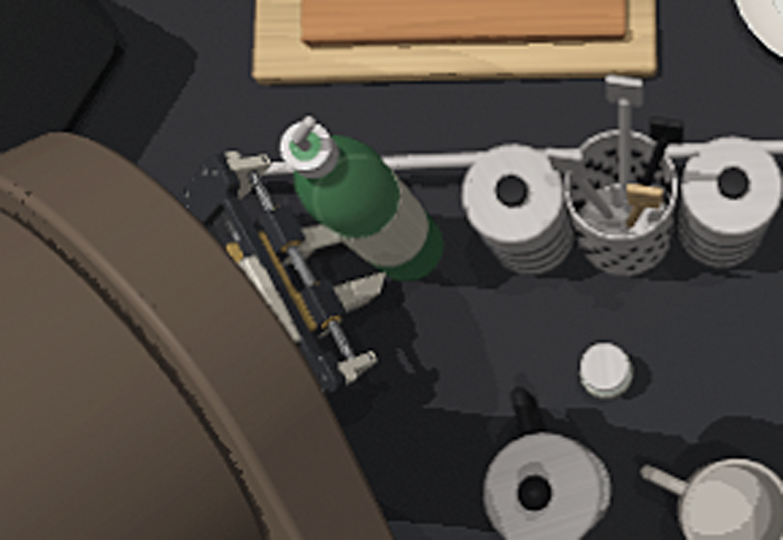

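Run:
```python
from h import *
for n in ("oil_bottle","canister_a","utensil_pot"):
  for d in arm.place_of("top",n)[:2]: print(n,round(d["conf"],2),onz("top",d["point"])[:2].round(4),d["point"])
arm.get_image("side")
for n in ("canister_a","oil_bottle"):
  for d in arm.place_of("side",n)[:2]: print(n,round(d["conf"],2),onz("side",d["point"])[:2].round(4),d["point"])
```

```text
oil_bottle 0.89 [0.6312 0.1809] [151.0, 221.8]
oil_bottle 0.51 [0.6545 0.0139] [141.7, 296.0]
canister_a 0.82 [ 0.6548 -0.0803] [142.1, 337.5]
canister_a 0.67 [0.6408 0.0803] [147.3, 266.5]
utensil_pot 0.83 [0.6504 0.007 ] [143.5, 299.0]
canister_a 0.72 [0.6427 0.0872] [213.7, 252.0]
canister_a 0.68 [ 0.6556 -0.0762] [183.0, 289.3]
```

```bash
python3 go.py .625 .188 .021; python3 -m inch '-0.005 -0.001 0.002 0 0.03; -0.010 -0.002 0.006 0 0.03; -0.015 -0.003 0.009 0 0.03; -0.020 -0.004 0.0125 0 0.03; -0.020 -0.004 0.0125 0 0.03'; python3 st.py;  python3 - <<'E'
from h import *
t=arm.get_image("top")
cv2.imwrite("pics/t3.png",cv2.resize(t[60:260,70:360,::-1],None,fx=2.7,fy=2.7,interpolation=cv2.INTER_CUBIC))
for n in ("oil_bottle","canister_a"):
  for d in arm.place_of("top",n)[:2]: print(n,round(d["conf"],2),onz("top",d["point"])[:2].round(4),d["point"])
E
```

```text
shift [-0.0219 -0.0034  0.0154] len 0.027
clock: 26.6
position: [0.5539, 0.2865, 0.1537]
ee_rot: [1.274, 2.076, -0.369]
force: [-0.4, 0.7, -1.3]
width: 0.328
gripper_force: 0.5
26.6 j [-0.31  0.92 -0.71  1.77  1.31  1.4  -1.22] p [0.5539 0.2865 0.1537] tilt 42.4 az z -54.6 az x 114.0 y_z 0.1 tip [0.6234 0.1888 0.0222] F [-0.4  0.7 -1.3]
oil_bottle 0.63 [0.6395 0.1548] [147.5, 233.5]
canister_a 0.87 [0.6421 0.0905] [146.7, 262.0]
canister_a 0.67 [ 0.663  -0.0773] [138.6, 336.2]
```

View pics/t3.png

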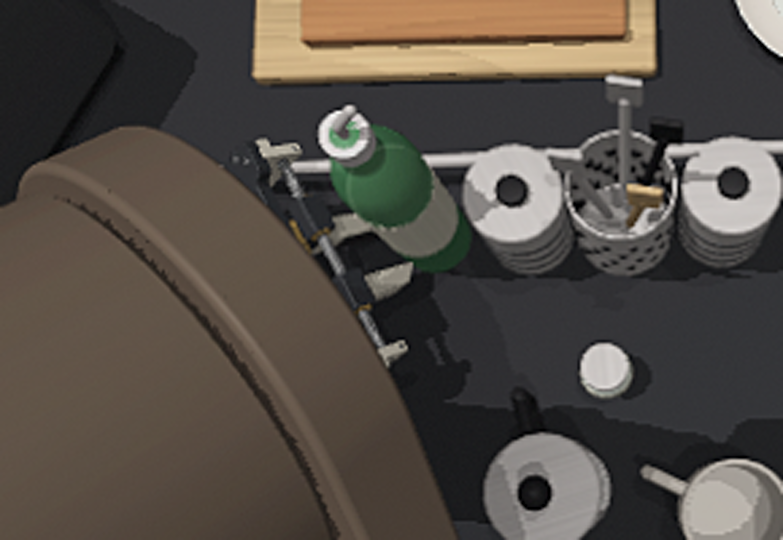

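Run:
```python
from h import *
for z in(.125,.118):print(onz("top",(130.4,259.6),z)[:2],onz("top",(127.4,341.5),z)[:2])
# bottle cap white disc z~.25: centre zoom (345,137); shoulder circle
for z in(.245,.26): print(onz("top",(60+137/2.7,70+345/2.7),z)[:2])
print(onz("top",(60+245/2.7,70+472/2.7),0))
```

```text
[0.6425584  0.07906965] [ 0.65056767 -0.07817831]
[0.64464812 0.08006844] [ 0.65274018 -0.07880503]
[0.63800905 0.16121781]
[0.63268911 0.15640499]
[ 6.32320441e-01  1.28985474e-01 -1.11022302e-16]
```

```bash
python3 go.py .595 .26 .03 .56 .34 .25 .40 .50 .65 .1 .55 .75
```

```text
shift [ 0.0509  0.0103 -0.0551] len 0.076
shift [-0.0814  0.0304 -0.2202] len 0.237
shift [-0.1087 -0.0214 -0.446 ] len 0.46
shift [ 0.0587 -0.2263 -0.2187] len 0.32
```

```bash
python3 -m inch '0.01 0.002 -0.011 0 0.03; 0.026 0.005 -0.028 0 0.03; 0.051 0.01 -0.055 0 0.03; 0.034 0.016 -0.099 0 0.03; 0.018 0.022 -0.143 0 0.03' >/dev/null; python3 st.py;  python3 -m inch '-0.015 0.006 -0.044 0 0.03; -0.03 0.012 -0.088 0 0.03; -0.045 0.01 -0.13 0 0.03; -0.057 0.007 -0.178 0 0.03; -0.069 0.004 -0.226 0 0.03' >/dev/null; python3 st.py; python3 -m inch '-0.012 -0.002 -0.048 0 0.03; -0.024 -0.004 -0.096 0 0.03; -0.036 -0.006 -0.144 0 0.03; -0.048 -0.008 -0.19 0 0.03; -0.055 -0.01 -0.235 0 0.03' >/dev/null; python3 st.py; python3 go.py .15 .6 .75
```

```text
27.25 j [-0.46  0.85 -0.79  1.62  1.15  1.58 -1.15] p [0.5091 0.3915 0.2497] tilt 42.2 az z -54.5 az x 114.4 y_z 0.097 tip [0.5785 0.2941 0.1179] F [ 0.8  0.9 -0.2]
27.75 j [-0.6   0.67 -0.85  1.35  1.    1.89 -0.95] p [0.4451 0.4692 0.4651] tilt 42.2 az z -54.4 az x 114.2 y_z 0.099 tip [0.5147 0.3719 0.3333] F [ 1.   0.7 -0.7]
28.25 j [-1.17  0.54 -0.07  0.99  0.69  2.   -0.59] p [0.3829 0.5372 0.6253] tilt 42.5 az z -55.2 az x 114.4 y_z 0.091 tip [0.4514 0.4386 0.4939] F [ 0.9  0.8 -2.3]
shift [ 0.0306 -0.1609 -0.3945] len 0.427
```

```bash
python3 -m inch '0.005 0.017 -0.047 0 0.03; 0.01 0.034 -0.094 0 0.03; 0.015 0.05 -0.14 0 0.03; 0.02 0.068 -0.188 0 0.03; 0.025 0.085 -0.235 0 0.03' >/dev/null; python3 st.py;  python3 -m inch '0.2 0.1 -0.2 0 0.03; 0.2 0.1 -0.2 0 0.03' >/dev/null; python3 st.py; python3 -m inch '0.2 0.1 -0.2 0 0.03; 0.2 0.1 -0.2 0 0.03' >/dev/null; python3 st.py;python3 -m inch '0.2 0.1 -0.2 0 0.03; 0.2 0.1 -0.2 0 0.03' >/dev/null; python3 st.py
```

```text
28.75 j [-1.48  0.79  0.99  0.73  0.1   2.   -0.15] p [0.4116 0.5809 0.6481] tilt 41.5 az z -60.2 az x 113.8 y_z 0.052 tip [0.4702 0.4785 0.5148] F [ 2.  -0.8 -1.6]
28.95 j [-1.51  0.85  1.03  0.66  0.01  2.   -0.2 ] p [0.3831 0.6323 0.6253] tilt 40.5 az z -55.7 az x 114.1 y_z 0.089 tip [0.4483 0.5368 0.49  ] F [ 3.4 -1.2 -2.7]
29.15 j [-1.61  0.95  1.3   0.65 -0.23  2.   -0.13] p [0.3355 0.674  0.6059] tilt 40.2 az z -51.6 az x 116.9 y_z 0.099 tip [0.4068 0.584  0.4699] F [ 1.4 -0.3  0.4]
29.35 j [-1.62  0.92  1.11  0.56 -0.12  2.   -0.27] p [0.298  0.7106 0.6099] tilt 39.2 az z -44.1 az x 116.3 y_z 0.168 tip [0.3789 0.6323 0.4721] F [ 1.5 -1.3 -1.6]
```

```bash
cat > wd.py <<'E'
import sys
from h import *
M=R.from_rotvec(arm.observe()["ee_rot"]).as_matrix();v=np.array(sys.argv[1:],float);print("dir",(M.T@v/np.linalg.norm(v)*.3).round(3))
E
python3 -m inch '0.2 0.1 -0.2 0 0.03; 0.2 0.1 -0.2 0 0.03' >/dev/null; python3 st.py;python3 -m inch '0.2 0.1 -0.2 0 0.03; 0.2 0.1 -0.2 0 0.03' >/dev/null; python3 st.py;python3 -m inch '0.2 0.1 -0.2 0 0.03; 0.2 0.1 -0.2 0 0.03' >/dev/null; python3 st.py; python3 wd.py 0 1 .3;python3 wd.py -.2 1 .6
```

```text
29.55 j [-1.64  0.95  1.1   0.52 -0.15  2.   -0.34] p [0.2686 0.7406 0.5936] tilt 38.8 az z -40.4 az x 116.3 y_z 0.199 tip [0.3535 0.6683 0.4549] F [ 0.2  1.  -0.7]
29.75 j [-1.66  0.98  1.03  0.47 -0.13  2.   -0.41] p [0.234  0.7706 0.5752] tilt 38.8 az z -36.6 az x 116.6 y_z 0.23 tip [0.3235 0.7041 0.4365] F [-0.1 -0.3  0.9]
29.95 j [-1.68  1.01  1.02  0.42 -0.15  2.   -0.47] p [0.199  0.7956 0.5599] tilt 38.7 az z -32.7 az x 116.9 y_z 0.26 tip [0.2926 0.7355 0.421 ] F [ 0.4 -0.1 -0.3]
dir [ 0.162  0.192 -0.164]
dir [ 0.118  0.15  -0.231]
```

```bash
python3 -m inch '0.12 0.15 -0.23 0 0.03; 0.12 0.15 -0.23 0 0.03' >/dev/null; python3 st.py;python3 -m inch '0.12 0.15 -0.23 0 0.03; 0.12 0.15 -0.23 0 0.03' >/dev/null; python3 st.py;python3 -m inch '0.12 0.15 -0.23 0 0.03; 0.12 0.15 -0.23 0 0.03' >/dev/null; python3 st.py;python3 -m inch '0.12 0.15 -0.23 0 0.03; 0.12 0.15 -0.23 0 0.03' >/dev/null; python3 st.py; python3 wd.py 0 1 .3;python3 wd.py -.2 1 .6
```

```text
30.15 j [-1.7   1.01  1.03  0.38 -0.16  2.   -0.48] p [0.1796 0.8046 0.5687] tilt 38.7 az z -28.6 az x 117.3 y_z 0.292 tip [0.2773 0.7514 0.4298] F [-0.3 -1.4 -0.4]
30.35 j [-1.71  1.01  1.05  0.35 -0.17  2.   -0.5 ] p [0.159  0.811  0.5802] tilt 38.8 az z -24.5 az x 117.7 y_z 0.324 tip [0.2604 0.7648 0.4414] F [-0.1 -0.  -0.3]
30.55 j [-1.73  1.01  1.06  0.32 -0.18  2.   -0.51] p [0.1361 0.8158 0.592 ] tilt 38.9 az z -20.4 az x 118.3 y_z 0.355 tip [0.241  0.7768 0.4536] F [-0.  -0.1  0.5]
30.75 j [-1.76  1.    1.08  0.3  -0.19  2.   -0.52] p [0.112  0.8187 0.605 ] tilt 39.2 az z -16.5 az x 118.9 y_z 0.384 tip [0.22   0.7868 0.4671] F [ 0.2 -0.5  0.3]
dir [ 0.174  0.214 -0.118]
dir [ 0.137  0.183 -0.194]
```

```bash
for i in 1; do python3 -m inch '0.14 0.18 -0.19 0 0.03; 0.14 0.18 -0.19 0 0.03' >/dev/null; python3 -m inch '0.14 0.18 -0.19 0 0.03; 0.14 0.18 -0.19 0 0.03' >/dev/null; python3 -m inch '0.14 0.18 -0.19 0 0.03; 0.14 0.18 -0.19 0 0.03' >/dev/null; python3 -m inch '0.14 0.2 -0.17 0 0.03; 0.14 0.2 -0.17 0 0.03' >/dev/null; python3 st.py; python3 -m inch '0.14 0.2 -0.17 0 0.03; 0.14 0.2 -0.17 0 0.03' >/dev/null; python3 -m inch '0.14 0.2 -0.17 0 0.03; 0.14 0.2 -0.17 0 0.03' >/dev/null; python3 -m inch '0.14 0.2 -0.17 0 0.03; 0.14 0.2 -0.17 0 0.03' >/dev/null; done; python3 st.py; python3 wd.py 0 1 .3;python3 wd.py .2 1 .6
```

```text
31.55 j [-1.77  1.02  1.18  0.12 -0.31  2.   -0.57] p [0.0504 0.8382 0.6344] tilt 41.2 az z -2.0 az x 121.7 y_z 0.494 tip [0.1677 0.8342 0.5005] F [0.9 0.7 0.2]
32.15 j [-1.77  0.98  0.3   0.09  0.55  2.   -0.63] p [0.025  0.839  0.6523] tilt 42.7 az z 3.8 az x 123.1 y_z 0.539 tip [0.1455 0.8471 0.5215] F [0.8 0.3 0.3]
dir [ 0.184  0.232 -0.05 ]
dir [ 0.106  0.273 -0.066]
```

```bash
python3 wd.py -1 -.45 0; python3 wd.py -.55 .8 .3
```

```text
dir [ 0.042 -0.228 -0.191]
dir [ 0.225  0.112 -0.164]
```

```bash
python3 -m inch '0.007 -0.038 -0.031 0 0.03; 0.014 -0.076 -0.063 0 0.03; 0.021 -0.114 -0.095 0 0.03; 0.028 -0.152 -0.127 0 0.03; 0.035 -0.19 -0.16 0 0.03' >/dev/null; python3 st.py;python3 -m inch '0.007 -0.038 -0.031 0 0.03; 0.014 -0.076 -0.063 0 0.03; 0.021 -0.114 -0.095 0 0.03; 0.028 -0.152 -0.127 0 0.03; 0.035 -0.19 -0.16 0 0.03' >/dev/null; python3 st.py; python3 -m inch '0.22 0.11 -0.16 0 0.03; 0.22 0.11 -0.16 0 0.03' >/dev/null; python3 st.py;python3 -m inch '0.22 0.11 -0.16 0 0.03; 0.22 0.11 -0.16 0 0.03' >/dev/null; python3 st.py;python3 -m inch '0.22 0.11 -0.16 0 0.03; 0.22 0.11 -0.16 0 0.03' >/dev/null; python3 st.py;python3 wd.py -.55 .8 .3
```

```text
32.65 j [-2.16  0.77  0.38  0.54  0.51  1.99 -0.96] p [-0.1958  0.738   0.6537] tilt 42.7 az z 3.9 az x 123.2 y_z 0.539 tip [-0.0755  0.7463  0.5228] F [-0.2  0.8 -0.4]
33.15 j [-2.58  0.89  1.23  0.65 -0.09  2.   -0.89] p [-0.3508  0.6488  0.6388] tilt 42.8 az z 5.6 az x 123.4 y_z 0.552 tip [-0.2303  0.6607  0.5083] F [-0.7 -0.1  0.5]
33.35 j [-2.56  0.92  1.1   0.54 -0.12  2.   -0.89] p [-0.4064  0.6585  0.6146] tilt 39.1 az z 11.9 az x 133.3 y_z 0.496 tip [-0.2966  0.6817  0.4764] F [ 0.1  0.7 -2.8]
33.55 j [-2.52  0.97  1.16  0.44 -0.22  2.   -0.9 ] p [-0.4232  0.6786  0.6061] tilt 38.5 az z 16.6 az x 134.5 y_z 0.515 tip [-0.317   0.7102  0.4668] F [ 1.5 -0.2  0.5]
33.75 j [-2.48  0.99  1.06  0.35 -0.17  2.   -0.95] p [-0.4369  0.6918  0.6014] tilt 38.8 az z 20.7 az x 135.4 y_z 0.54 tip [-0.3324  0.7312  0.4628] F [0.6 0.5 0. ]
dir [ 0.238  0.144 -0.112]
```

```bash
python3 -m inch '0.22 0.14 -0.14 0 0.03; 0.22 0.14 -0.14 0 0.03' >/dev/null;python3 -m inch '0.22 0.14 -0.14 0 0.03; 0.22 0.14 -0.14 0 0.03' >/dev/null; python3 -m inch '0.22 0.14 -0.14 0 0.03; 0.22 0.14 -0.14 0 0.03' >/dev/null; python3 st.py; python3 -m inch '0.22 0.15 -0.13 0 0.03; 0.22 0.15 -0.13 0 0.03' >/dev/null;python3 -m inch '0.22 0.15 -0.13 0 0.03; 0.22 0.15 -0.13 0 0.03' >/dev/null; python3 -m inch '0.22 0.15 -0.13 0 0.03; 0.22 0.15 -0.13 0 0.03' >/dev/null; python3 st.py;python3 wd.py -.55 .8 .3;python3 wd.py -.55 .8 .7
```

```text
34.35 j [-2.39  1.06  1.16  0.12 -0.33  2.   -0.98] p [-0.4602  0.7191  0.5999] tilt 40.0 az z 31.8 az x 139.0 y_z 0.596 tip [-0.3629  0.7795  0.4636] F [0.3 0.  1.3]
34.95 j [-2.36  1.02  0.01  0.09  0.79  2.   -1.03] p [-0.4702  0.7203  0.6066] tilt 41.2 az z 36.8 az x 141.1 y_z 0.624 tip [-0.3764  0.7905  0.4726] F [-0.9  0.4 -0.7]
dir [ 0.25   0.155 -0.059]
dir [ 0.191  0.194 -0.126]
```

```bash
python3 -m inch '-0.04 -0.025 0.01 0 0.03; -0.08 -0.05 0.02 0 0.03; -0.12 -0.076 0.03 0 0.03; -0.165 -0.103 0.04 0 0.03; -0.208 -0.13 0.05 0 0.03' >/dev/null; python3 st.py; python3 -m inch '0.22 0.18 -0.1 0 0.03; 0.22 0.18 -0.1 0 0.03' >/dev/null;python3 st.py;python3 -m inch '0.22 0.18 -0.1 0 0.03; 0.22 0.18 -0.1 0 0.03' >/dev/null; python3 -m inch '0.22 0.18 -0.1 0 0.03; 0.22 0.18 -0.1 0 0.03' >/dev/null; python3 st.py; python3 -m inch '0.22 0.18 -0.1 0 0.03; 0.22 0.18 -0.1 0 0.03' >/dev/null;python3 -m inch '0.22 0.18 -0.1 0 0.03; 0.22 0.18 -0.1 0 0.03' >/dev/null; python3 st.py
```

```text
35.45 j [-2.34  0.54 -0.09  1.14  0.75  1.63 -1.48] p [-0.3839  0.5969  0.5598] tilt 41.2 az z 36.9 az x 141.1 y_z 0.624 tip [-0.2902  0.6673  0.4258] F [-0.5  1.2  1.3]
35.65 j [-2.35  0.72 -0.05  0.78  0.76  1.79 -1.28] p [-0.426   0.6584  0.578 ] tilt 42.0 az z 32.6 az x 141.4 y_z 0.608 tip [-0.3258  0.7226  0.4456] F [-3.4  4.2 -0.5]
36.05 j [-2.33  1.   -0.23  0.1   1.04  2.   -1.01] p [-0.454   0.7245  0.6241] tilt 42.0 az z 37.8 az x 141.2 y_z 0.637 tip [-0.3599  0.7975  0.4918] F [-1.6  0.7 -3.7]
36.45 j [-2.35  1.    0.33  0.09  0.49  1.92 -0.99] p [-0.4529  0.7328  0.6376] tilt 42.5 az z 43.0 az x 143.0 y_z 0.658 tip [-0.3649  0.8149  0.5065] F [ 0.8 -0.3  0.1]
```

```bash
python3 -m inch '0.2 0.2 -0.1 0 0.03; 0.2 0.2 -0.1 0 0.03' >/dev/null;python3 -m inch '0.2 0.2 -0.1 0 0.03; 0.2 0.2 -0.1 0 0.03' >/dev/null; python3 st.py; python3 -m inch '0.2 0.2 -0.1 0 0.03; 0.2 0.2 -0.1 0 0.03' >/dev/null; python3 -m inch '0.2 0.2 -0.1 0 0.03; 0.2 0.2 -0.1 0 0.03' >/dev/null;python3 -m inch '0.2 0.2 -0.1 0 0.03; 0.2 0.2 -0.1 0 0.03' >/dev/null; python3 st.py; python3 -m inch '0.2 0.2 -0.1 0 0.03; 0.2 0.2 -0.1 0 0.03' >/dev/null;python3 -m inch '0.2 0.2 -0.1 0 0.03; 0.2 0.2 -0.1 0 0.03' >/dev/null; python3 st.py
```

```text
36.85 j [-2.36  1.    1.05  0.09 -0.2   1.85 -0.94] p [-0.4469  0.7412  0.6592] tilt 44.5 az z 48.2 az x 145.0 y_z 0.691 tip [-0.3637  0.8342  0.5323] F [1.4 0.9 0.3]
37.45 j [-2.37  0.97  1.13  0.08 -0.26  1.76 -0.91] p [-0.4471  0.7391  0.7035] tilt 48.3 az z 56.5 az x 149.0 y_z 0.745 tip [-0.3739  0.8498  0.585 ] F [ 0.1 -0.9  0.3]
37.85 j [-2.39  0.93  1.13  0.08 -0.24  1.71 -0.89] p [-0.4527  0.7279  0.7368] tilt 51.2 az z 61.3 az x 151.7 y_z 0.779 tip [-0.3862  0.8496  0.6252] F [0.  0.8 0.5]
```

```bash
python3 go.py .05 .80 .50 .45 .62 .48 .72 .12 .45 .62 -.30 .42
```

```text
shift [-0.4065  0.0018  0.2077] len 0.457
shift [-0.4374  0.0007  0.039 ] len 0.439
shift [-0.4743 -0.2226 -0.222 ] len 0.569
shift [-0.1105 -0.2858 -0.3057] len 0.433
```

```bash
python3 -m inch '-0.044 0 0.022 0 0.03; -0.088 0 0.045 0 0.03; -0.132 0 0.067 0 0.03; -0.176 0 0.09 0 0.03; -0.22 0 0.112 0 0.03' >/dev/null; python3 st.py; python3 -m inch '-0.044 0 0.022 0 0.03; -0.088 0 0.045 0 0.03; -0.132 0 0.067 0 0.03; -0.18 0 0.09 0 0.03; -0.225 0 0.095 0 0.03' >/dev/null; python3 st.py; python3 -m inch '-0.049 0 0.004 0 0.03; -0.098 0 0.008 0 0.03; -0.147 0 0.012 0 0.03; -0.196 0 0.016 0 0.03; -0.24 0 0.02 0 0.03' >/dev/null; python3 st.py; python3 go.py .45 .62 .48 .72 .12 .45 .62 -.30 .42
```

```text
38.35 j [-2.59  0.51  0.75  1.08  0.38  1.12 -0.99] p [-0.2806  0.7069  0.6869] tilt 51.0 az z 61.7 az x 152.2 y_z 0.777 tip [-0.215   0.8287  0.5749] F [1.3 2.2 2.1]
38.85 j [-2.51  0.25  0.83  1.55  0.51  0.75 -0.94] p [-0.0422  0.6661  0.6295] tilt 51.0 az z 61.1 az x 151.6 y_z 0.777 tip [0.0246 0.7872 0.5174] F [-0.4 -0.   0.7]
39.35 j [-2.36 -0.01  0.93  1.78  0.55  0.57 -0.69] p [0.1771 0.5647 0.621 ] tilt 51.1 az z 61.2 az x 151.6 y_z 0.778 tip [0.2438 0.686  0.5092] F [-0.   0.5  1. ]
shift [-0.2125  0.001   0.0507] len 0.218
shift [-0.4751 -0.2223 -0.2206] len 0.569
shift [-0.1116 -0.2862 -0.3049] len 0.433
```

```bash
python3 go.py .44 .76 .42; python3 wd.py .8 .3 -.4
```

```text
shift [-0.1365  0.0293  0.1801] len 0.228
dir [-0.177  0.029  0.24 ]
```

```bash
python3 -m inch '-0.03 0.006 0.038 0 0.03; -0.06 0.012 0.076 0 0.03; -0.09 0.019 0.115 0 0.03; -0.12 0.025 0.16 0 0.03; -0.136 0.029 0.18 0 0.03' >/dev/null; python3 st.py; python3 go.py .62 .55 .42 .72 .12 .42
```

```text
39.85 j [-1.69  0.28  0.65  1.67 -0.33  0.36  0.19] p [0.3219 0.6243 0.5534] tilt 51.1 az z 61.3 az x 151.8 y_z 0.778 tip [0.3884 0.7457 0.4416] F [-0.8  0.4  0.5]
shift [-0.2963 -0.0591 -0.0333] len 0.304
shift [-0.2913 -0.2111 -0.2559] len 0.441
```

```bash
python3 -m inch '-0.048 -0.01 -0.005 0.1 0.03; -0.096 -0.02 -0.01 0.22 0.03; -0.144 -0.03 -0.016 0.34 0.03; -0.19 -0.038 -0.021 0.46 0.03; -0.235 -0.047 -0.026 0.58 0.03' >/dev/null; python3 st.py; python3 go.py .70 .30 .43 .72 .02 .42
```

```text
40.35 j [-1.08  0.27  0.42  1.7  -0.9   0.49  0.43] p [0.5063 0.4664 0.5373] tilt 51.1 az z 61.1 az x 129.3 y_z 0.656 tip [0.5732 0.5878 0.4256] F [0.1 0.1 0.2]
shift [-0.2733  0.0368 -0.1514] len 0.315
shift [-0.2124 -0.0488 -0.1772] len 0.281
```

```bash
python3 -m inch '-0.043 0.006 -0.024 0.1 0.03; -0.087 0.012 -0.048 0.22 0.03; -0.13 0.017 -0.072 0.34 0.03; -0.174 0.023 -0.096 0.46 0.03; -0.217 0.029 -0.12 0.58 0.03' >/dev/null; python3 st.py; python3 go.py .71 .05 .43 .62 -.38 .42
```

```text
40.85 j [-0.72  0.27  0.55  1.7  -1.12  0.86  0.32] p [0.6063 0.2382 0.5415] tilt 51.1 az z 61.2 az x 96.7 y_z 0.319 tip [0.6732 0.3596 0.4297] F [ 1.3 -0.8 -0.1]
shift [-0.2194  0.1006 -0.1974] len 0.312
shift [-0.3004  0.0061 -0.3207] len 0.439
```

```bash
python3 -m inch '-0.034 0.016 -0.03 0.1 0.03; -0.068 0.032 -0.06 0.21 0.03; -0.102 0.047 -0.09 0.32 0.03; -0.136 0.062 -0.12 0.42 0.03; -0.17 0.078 -0.153 0.42 0.03' >/dev/null; python3 st.py; python3 go.py .66 -.15 .42 .60 -.38 .42
```

```text
41.35 j [-0.36  0.35  0.69  1.63 -1.17  1.27  0.19] p [ 0.6349 -0.0009  0.5419] tilt 51.1 az z 61.2 az x 61.5 y_z 0.002 tip [0.7016 0.1205 0.4301] F [ 1.6  1.5 -0.5]
shift [-0.1697  0.0933 -0.1937] len 0.274
shift [-0.145   0.0577 -0.1793] len 0.238
```

Run:
```python
from h import *
for c in("top","side"):
    arm.get_image(c)
    for d in arm.place_of(c,"mill")[:4]: print(c,round(d["conf"],2),np.round(d["point"]),np.round(onz(c,d["point"])[:2],3))
im=arm.get_image("top");g=im[130:300,350:560,::-1];cv2.imwrite("pics/m.png",cv2.resize(g,None,fx=3.5,fy=3.5,interpolation=cv2.INTER_CUBIC))
```

```text
side 0.91 [173. 382.] [ 0.471 -0.275]
side 0.79 [162. 348.] [ 0.585 -0.274]
side 0.71 [162. 415.] [ 0.418 -0.392]
side 0.68 [184. 359.] [ 0.495 -0.185]
```

View pics/m.png

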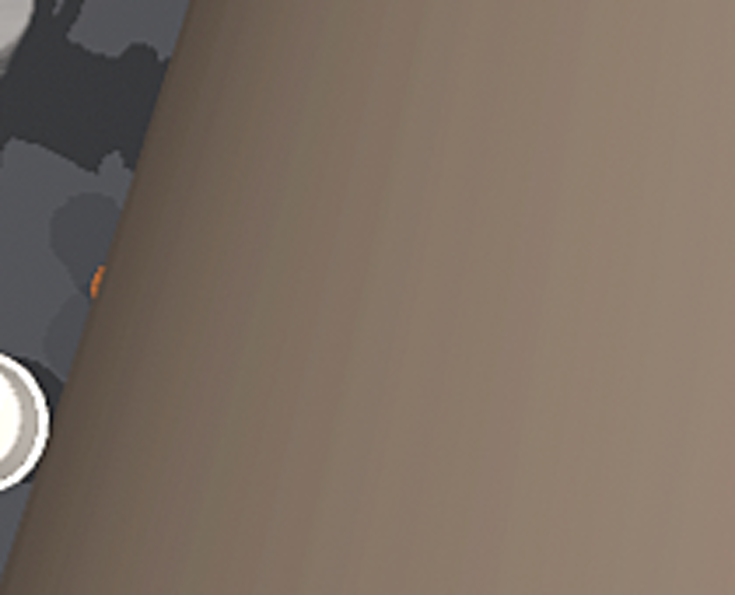

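```bash
python3 go.py .66 -.15 .42 .578 -.35 .40 .578 -.35 .10;  python3 -m inch '-0.029 0.016 -0.033 0 0.04; -0.058 0.032 -0.066 0 0.04; -0.087 0.048 -0.1 0 0.04; -0.116 0.064 -0.132 0 0.04; -0.145 0.08 -0.165 0 0.04' >/dev/null; python3 st.py; python3 go.py .578 -.35 .40 .578 -.35 .10
```

```text
shift [-0.1708  0.0932 -0.1949] len 0.275
shift [-0.1507  0.0237 -0.1545] len 0.217
shift [-0.2333 -0.0015  0.1885] len 0.3
42.1 j [ 0.05  0.49  0.74  1.49 -1.17  1.64  0.42] p [ 0.6008 -0.2296  0.5331] tilt 51.1 az z 61.4 az x 62.0 y_z 0.005 tip [ 0.6671 -0.1079  0.4214] F [ 0.9  0.5 -0.9]
shift [-0.1771  0.0365 -0.1852] len 0.259
shift [-0.2335 -0.0015  0.1883] len 0.3
```

```bash
python3 -m inch '-0.034 0.007 -0.036 0 0.04; -0.068 0.014 -0.072 0 0.04; -0.102 0.021 -0.107 0 0.04; -0.136 0.028 -0.142 0 0.04; -0.17 0.035 -0.177 0 0.04' >/dev/null; python3 st.py; python3 go.py .578 -.35 .40 .578 -.35 .10
```

```text
42.6 j [ 0.49  0.69  0.73  1.22 -1.16  1.95  0.61] p [ 0.5151 -0.4615  0.5121] tilt 51.1 az z 61.4 az x 62.0 y_z 0.005 tip [ 0.5815 -0.3399  0.4004] F [ 0.3 -0.3  0. ]
shift [-0.0069  0.0017 -0.008 ] len 0.011
shift [-0.2336 -0.0015  0.1883] len 0.3
```

```bash
python3 -m inch '-0.038 0 0.022 0 0.04; -0.076 0 0.052 0 0.04; -0.114 0 0.083 0 0.04; -0.152 0 0.113 0 0.04; -0.19 0 0.144 0 0.04'; python3 -m inch '-0.03 0 0.024 0 0.04; -0.05 0 0.036 0 0.04; -0.05 0 0.036 0 0.04'|grep force; python3 st.py
python3 - <<'E'
from h import *
for c in("top","side"):
    arm.get_image(c)
    for n in("mill","canister_b","oil_bottle"):
      for d in arm.place_of(c,n)[:4]: print(c,n,round(d["conf"],2),np.round(d["point"]),np.round(onz(c,d["point"])[:2],3))
E
python3 go.py .578 -.35 .018
```

```text
clock: 43.1
position: [0.5133, -0.4669, 0.2723]
ee_rot: [-2.143, -1.281, -1.029]
force: [1.2, 0.3, -0.7]
width: 0.437
gripper_force: 0.0
force: [-0.7, 0.4, 1.1]
gripper_force: 0.0
43.4 j [ 0.52  0.98  0.65  1.48 -1.21  1.66  1.04] p [ 0.5107 -0.4706  0.2094] tilt 51.1 az z 61.5 az x 61.5 y_z 0.0 tip [ 0.577  -0.3489  0.0977] F [-0.7  0.4  1.1]
top mill 0.86 [252. 467.] [ 0.409 -0.371]
top mill 0.68 [177. 419.] [ 0.577 -0.265]
top mill 0.67 [225. 427.] [ 0.469 -0.281]
top mill 0.67 [214. 392.] [ 0.493 -0.203]
top canister_b 0.94 [144. 266.] [0.649 0.082]
top canister_b 0.83 [141. 337.] [ 0.656 -0.08 ]
top canister_b 0.44 [242. 278.] [0.429 0.05 ]
top oil_bottle 0.79 [148. 231.] [0.638 0.16 ]
top oil_bottle 0.56 [251. 338.] [ 0.41  -0.082]
side mill 0.94 [181. 360.] [ 0.5 -0.2]
side mill 0.85 [176. 385.] [ 0.457 -0.267]
side mill 0.69 [166. 410.] [ 0.42 -0.36]
side mill 0.62 [163. 349.] [ 0.579 -0.271]
side canister_b 0.97 [180. 291.] [ 0.661 -0.089]
side canister_b 0.66 [216. 253.] [0.636 0.091]
side oil_bottle 0.83 [228. 229.] [0.648 0.16 ]
shift [-0.0645 -0.0008  0.0541] len 0.084
```

```bash
python3 go.py .573 -.3465 .018; python3 -m inch '-0.02 -0.001 0.018 0 0.04; -0.04 -0.003 0.034 0 0.04; -0.055 -0.0045 0.047 0 0.04; -0.064 -0.0055 0.0545 0 0.04; -0.064 -0.0055 0.0545 0 0.04'; python3 st.py; python3 wd.py .485 .875 0
```

```text
shift [-0.0641 -0.0068  0.0546] len 0.084
clock: 44.3
position: [0.5065, -0.4676, 0.127]
ee_rot: [-2.146, -1.275, -1.028]
force: [-0.5, -0.1, -0.4]
width: 0.437
gripper_force: 0.0
44.3 j [ 0.54  1.08  0.6   1.5  -1.24  1.59  1.13] p [ 0.5065 -0.4676  0.127 ] tilt 51.1 az z 61.2 az x 61.5 y_z 0.003 tip [ 0.5731 -0.3461  0.0152] F [-0.5 -0.1 -0.4]
dir [0.188 0.002 0.233]
```

```bash
python3 -m inch '0.006 0 0.0055 0 0.04; 0.012 0 0.012 0 0.04; 0.017 0 0.019 0 0.04; 0.020 0 0.023 0 0.04; 0.022 0 0.026 0 0.04'|grep -E 'force'; python3 -m inch '0.002 0 0.003 0 0.04; 0.005 0 0.006 0 0.04; 0.008 0 0.010 0 0.04; 0.011 0 0.014 0 0.04; 0.015 0 0.0185 0 0.04'|grep force; python3 st.py; python3 -m inch '0.004 0 0.005 0 0.04; 0.008 0 0.01 0 0.04; 0.012 0 0.015 0 0.04; 0.016 0 0.02 0 0.04; 0.02 0 0.025 0 0.04'|grep force; python3 st.py
python3 - <<'E'
from h import *
for c in("top","side"):
    arm.get_image(c)
    for n in("mill",):
      for d in arm.place_of(c,n)[:4]: print(c,n,round(d["conf"],2),np.round(d["point"]),np.round(onz(c,d["point"])[:2],3))
E
```

```text
force: [1.4, 0.0, -0.3]
gripper_force: 0.0
force: [-1.6, -0.9, 0.5]
gripper_force: 0.8
45.3 j [ 0.47  1.04  0.56  1.57 -1.27  1.51  1.11] p [ 0.5345 -0.4171  0.1292] tilt 51.0 az z 61.1 az x 61.7 y_z 0.005 tip [ 0.6014 -0.2959  0.0172] F [-1.6 -0.9  0.5]
force: [-0.3, -2.5, -0.4]
gripper_force: 0.9
45.8 j [ 0.44  1.02  0.52  1.6  -1.28  1.46  1.09] p [ 0.5502 -0.3885  0.1291] tilt 51.1 az z 61.1 az x 61.7 y_z 0.005 tip [ 0.617  -0.2672  0.0172] F [-0.3 -2.5 -0.4]
top mill 0.92 [216. 388.] [ 0.489 -0.194]
top mill 0.9 [167. 398.] [ 0.599 -0.218]
top mill 0.87 [253. 469.] [ 0.407 -0.375]
top mill 0.66 [225. 426.] [ 0.468 -0.279]
side mill 0.98 [174. 387.] [ 0.457 -0.279]
side mill 0.87 [163. 414.] [ 0.419 -0.381]
side mill 0.84 [181. 358.] [ 0.505 -0.196]
side mill 0.66 [166. 334.] [ 0.609 -0.229]
```

```bash
python3 wd.py .054 .073 0; python3 -m inch '0.003 0.0005 0.004 0 0.04; 0.007 0.0015 0.0085 0 0.04; 0.011 0.0025 0.0135 0 0.04; 0.015 0.0035 0.0185 0 0.04; 0.019 0.0045 0.0235 0 0.04'|grep force; python3 -m inch '0.002 0.0005 0.0025 0 0.04; 0.004 0.001 0.005 0 0.04; 0.006 0.0015 0.0075 0 0.04; 0.008 0.002 0.0095 0 0.04'|grep force; python3 st.py
python3 - <<'E'
from h import *
for c in("top","side"):
    arm.get_image(c)
    for n in("mill","canister_b"):
      for d in arm.place_of(c,n)[:4]: print(c,n,round(d["conf"],2),np.round(d["point"]),np.round(onz(c,d["point"])[:2],3))
E
```

```text
dir [0.186 0.041 0.231]
force: [-0.2, -1.1, -0.1]
gripper_force: 0.7
force: [-0.6, -1.0, -1.0]
gripper_force: 0.7
46.9 j [ 0.41  1.    0.46  1.61 -1.29  1.4   1.06] p [ 0.5761 -0.3546  0.1294] tilt 51.0 az z 61.1 az x 61.7 y_z 0.005 tip [ 0.6429 -0.2334  0.0175] F [-0.6 -1.  -1. ]
top mill 0.67 [224. 428.] [ 0.47  -0.283]
top mill 0.61 [166. 386.] [ 0.6   -0.191]
top mill 0.57 [249. 467.] [ 0.416 -0.37 ]
top mill 0.55 [216. 389.] [ 0.487 -0.195]
top canister_b 0.76 [140. 335.] [ 0.659 -0.074]
top canister_b 0.6 [146. 266.] [0.643 0.082]
top canister_b 0.26 [163. 385.] [ 0.607 -0.188]
side mill 0.94 [182. 359.] [ 0.499 -0.194]
side mill 0.72 [169. 324.] [ 0.62  -0.196]
side mill 0.68 [174. 384.] [ 0.462 -0.276]
side mill 0.59 [165. 412.] [ 0.419 -0.37 ]
side canister_b 0.77 [185. 291.] [ 0.646 -0.072]
side canister_b 0.66 [212. 250.] [0.65  0.087]
```

```bash
cat > fit.py <<'E'
from h import *
from scipy.optimize import minimize
a=np.linspace(0,2*np.pi,24)
def hull(c,x,y,r,h):
    m=np.zeros((400,640),np.uint8);P=[pix(c,[x+r*np.cos(t),y+r*np.sin(t),z])[::-1] for z in(0,h) for t in a]
    cv2.fillConvexPoly(m,cv2.convexHull(np.round(np.array(P)).astype(np.int32)),1);return m>0
def fit(n,g,r,h,tol=.06):
    R_={}
    for c in("top","side"):
        arm.get_image(c);best=None
        e=hull(c,*g,r,h)
        for d in arm.silhouettes(c,n):
            k=(d["region"]&e).sum()/(d["region"]|e).sum()
            if best is None or k>best[0]: best=(k,d["region"])
        if best: R_[c]=best[1];print(n,c,"iou",round(best[0],2))
    out={}
    for cs in [list(R_)]+[[c] for c in R_]:
        f=lambda p:sum((~hull(c,*p,r,h)&R_[c]).sum()+.4*(hull(c,*p,r,h)&~R_[c]).sum() for c in cs)
        G=[(f((g[0]+i,g[1]+j)),g[0]+i,g[1]+j) for i in np.arange(-.024,.025,.004) for j in np.arange(-.024,.025,.004)]
        G.sort();b=G[:4];print(n,cs,np.round(np.mean(b,0),4))
E
python3 - <<'E'
from fit import *
fit("mill",(.622,-.188),.026,.215)
fit("canister_b",(.654,-.080),.037,.115)
E
```

```text
mill top iou 0.65
mill side iou 0.68Traceback (most recent call last):
  File "<stdin>", line 2, in <module>
  File "fit.py", line 19, in fit
    G=[(f((g[0]+i,g[1]+j)),g[0]+i,g[1]+j) for i in np.arange(-.024,.025,.004) for j in np.arange(-.024,.025,.004)]
        ~^^^^^^^^^^^^^^^^^
  File "fit.py", line 18, in <lambda>
    f=lambda p:sum((~hull(c,*p,r,h)&R_[c]).sum()+.4*(hull(c,*p,r,h)&~R_[c]).sum() for c in cs)
               ~~~^^^^^^^^^^^^^^^^^^^^^^^^^^^^^^^^^^^^^^^^^^^^^^^^^^^^^^^^^^^^^^^^^^^^^^^^^^^^
  File "fit.py", line 18, in <genexpr>
    f=lambda p:sum((~hull(c,*p,r,h)&R_[c]).sum()+.4*(hull(c,*p,r,h)&~R_[c]).sum() for c in cs)
                     ~~~~^^^^^^^^^^
  File "fit.py", line 5, in hull
    m=np.zeros((400,640),np.uint8);P=[pix(c,[x+r*np.cos(t),y+r*np.sin(t),z])[::-1] for z in(0,h) for t in a]
                                      ~~~^^^^^^^^^^^^^^^^^^^^^^^^^^^^^^^^^^^
  File "h.py", line 11, in pix
    c=arm.get_calibration(cam);T=np.array(c["pose"]);q=(np.array(P)-T[:3,3])@T[:3,:3]
ValueError: time passes only in moves, steps and waits
```

```bash
python3 - <<'E'
s=open('fit.py').read()
s=s.replace("def hull","CAL={c:arm.get_calibration(c) for c in('top','side')}\nA=np.array([[np.cos(t),np.sin(t),z] for z in(0,1) for t in a])\ndef proj(c,P):\n    k=CAL[c];T=np.array(k['pose']);q=(P-T[:3,3])@T[:3,:3]*[1,-1,-1]\n    return cv2.projectPoints(q.reshape(-1,1,3),np.zeros(3),np.zeros(3),np.array(k['intrinsics'],float),np.array(k['distortion'],float))[0].reshape(-1,2)\ndef hull",1)
i=s.index("P=[pix");j=s.index("\n",i);s=s[:i]+"P=proj(c,A*[r,r,h]+[x,y,0])"+s[j:]
open('fit.py','w').write(s)
E
python3 - <<'E'
from fit import *
fit("mill",(.622,-.188),.026,.215)
fit("canister_b",(.654,-.080),.037,.115)
E
```

```text
mill top iou 0.64
mill side iou 0.0
mill ['top', 'side'] [ 2.1024e+03  6.1200e-01 -1.9200e-01]
mill ['top'] [87.7    0.612 -0.192]
mill ['side'] [ 1.9779e+03  6.3800e-01 -2.1000e-01]
canister_b top iou 0.89
canister_b side iou 0.58
canister_b ['top', 'side'] [ 3.1555e+02  6.5400e-01 -7.8000e-02]
canister_b ['top'] [ 8.185e+01  6.540e-01 -7.800e-02]
canister_b ['side'] [ 2.232e+02  6.550e-01 -8.800e-02]
```

```bash
python3 go.py .637 -.244 .018 .607 -.236 .018 .613 -.2255 .018 .651 -.1885 .018; python3 -m inch '-0.004 0 -0.005 0 0.05; -0.0075 0 -0.0095 0 0.05; -0.0075 -0.01 -0.0095 0 0.05; -0.0075 -0.02 -0.0095 0 0.05; -0.0075 -0.030 -0.0095 0 0.05'; python3 st.py
python3 - <<'E'
from fit import *
fit("mill",(.614,-.192),.026,.215)
for n in("mill",):
  for c in("top","side"):
    for d in arm.place_of(c,n)[:4]: print(c,n,round(d["conf"],2),np.round(d["point"]),np.round(onz(c,d["point"])[:2],3))
E
python3 go.py .607 -.236 .018
```

```text
shift [-0.0072 -0.     -0.0097] len 0.012
shift [-0.0045 -0.0302 -0.0058] len 0.031
shift [0.0076 0.0002 0.0094] len 0.012
shift [0.0318 0.0156 0.0395] len 0.053
clock: 48.3
position: [0.5432, -0.3503, 0.1296]
ee_rot: [-2.147, -1.277, -1.03]
force: [2.2, 0.7, 1.1]
width: 0.546
gripper_force: 0.0
48.3 j [ 0.43  0.97  0.47  1.69 -1.28  1.39  1.12] p [ 0.5432 -0.3503  0.1296] tilt 51.1 az z 61.1 az x 61.7 y_z 0.005 tip [ 0.6101 -0.229   0.0178] F [2.2 0.7 1.1]
mill top iou 0.88
mill side iou 0.79
mill ['top', 'side'] [ 2.3675e+02  6.1200e-01 -1.9200e-01]
mill ['top'] [89.6    0.612 -0.192]
mill ['side'] [125.35    0.619  -0.201]
top mill 0.87 [253. 468.] [ 0.407 -0.373]
top mill 0.8 [163. 384.] [ 0.608 -0.185]
top mill 0.71 [214. 390.] [ 0.493 -0.198]
side mill 0.92 [175. 387.] [ 0.454 -0.272]
side mill 0.92 [163. 413.] [ 0.422 -0.384]
side mill 0.91 [180. 358.] [ 0.506 -0.202]
side mill 0.85 [170. 324.] [ 0.615 -0.19 ]
shift [-0.0043 -0.0004 -0.0061] len 0.008
```

```bash
python3 -m inch '0.003 0.0015 0.0037 0 0.05; 0.006 0.003 0.0075 0 0.05; 0.009 0.0045 0.011 0 0.05; 0.012 0.006 0.015 0 0.05; 0.0145 0.007 0.018 0 0.05'|grep force; python3 -m inch '0.003 0.0015 0.0037 0 0.05; 0.006 0.003 0.0075 0 0.05; 0.009 0.0045 0.011 0 0.05'|grep force; python3 st.py
python3 - <<'E'
from fit import *
fit("mill",(.636,-.168),.026,.215)
for n in("mill",):
  for c in("top","side"):
    for d in arm.place_of(c,n)[:4]: print(c,n,round(d["conf"],2),np.round(d["point"]),np.round(onz(c,d["point"])[:2],3))
E
python3 go.py .651 -.1885 .018
```

```text
force: [-1.7, -0.9, 0.2]
gripper_force: 0.8
force: [-1.1, -1.3, -0.2]
gripper_force: 0.8
49.4 j [ 0.4   0.96  0.41  1.68 -1.29  1.33  1.07] p [ 0.5722 -0.3233  0.1295] tilt 51.1 az z 61.2 az x 61.7 y_z 0.005 tip [ 0.639  -0.2021  0.0176] F [-1.1 -1.3 -0.2]
mill top iou 0.89
mill side iou 0.85
mill ['top', 'side'] [ 1.813e+02  6.380e-01 -1.660e-01]
mill ['top'] [91.3    0.638 -0.166]
mill ['side'] [80.7    0.64  -0.167]
top mill 0.92 [251. 469.] [ 0.411 -0.376]
top mill 0.88 [213. 390.] [ 0.495 -0.197]
top mill 0.72 [151. 372.] [ 0.635 -0.159]
top mill 0.61 [246. 453.] [ 0.422 -0.339]
side mill 0.88 [167. 405.] [ 0.43  -0.345]
side mill 0.66 [162. 414.] [ 0.421 -0.391]
side mill 0.64 [171. 312.] [ 0.644 -0.167]
side mill 0.57 [182. 360.] [ 0.498 -0.199]
shift [0.0116 0.0041 0.0139] len 0.019
```

```bash
python3 -m inch '0.003 0.0015 0.0037 0 0.05; 0.006 0.003 0.0075 0 0.05; 0.009 0.004 0.011 0 0.05; 0.012 0.0055 0.0145 0 0.05; 0.012 0.0055 0.0145 0 0.05'|grep force;  python3 st.py
python3 - <<'E'
from fit import *
fit("mill",(.651,-.152),.026,.215)
fit("canister_b",(.654,-.080),.037,.115)
fit("canister_a",(.644,.081),.037,.115)
E
```

```text
force: [-0.6, -0.0, -0.4]
gripper_force: 0.3
50.2 j [ 0.39  0.96  0.38  1.67 -1.29  1.3   1.05] p [ 0.5865 -0.3088  0.1298] tilt 51.1 az z 61.2 az x 61.8 y_z 0.005 tip [ 0.6532 -0.1874  0.0181] F [-0.6 -0.  -0.4]
mill top iou 0.89
mill side iou 0.78
mill ['top', 'side'] [ 2.2605e+02  6.5100e-01 -1.5000e-01]
mill ['top'] [85.6    0.651 -0.15 ]
mill ['side'] [128.55    0.656  -0.157]
canister_b top iou 0.88
canister_b side iou 0.58
canister_b ['top', 'side'] [ 3.1745e+02  6.5200e-01 -7.8000e-02]
canister_b ['top'] [ 8.835e+01  6.520e-01 -7.800e-02]
canister_b ['side'] [ 2.252e+02  6.520e-01 -8.400e-02]
canister_a top iou 0.88
canister_a side iou 0.79
canister_a ['top', 'side'] [2.3145e+02 6.4600e-01 7.9000e-02]
canister_a ['top'] [8.855e+01 6.460e-01 7.900e-02]
canister_a ['side'] [1.3975e+02 6.4400e-01 7.6000e-02]
```

```bash
python3 go.py .629 -.231 .022 .629 -.231 .30; python3 -m inch '-0.004 0 -0.006 0 0.05; -0.009 0 -0.013 0 0.05; -0.017 0 -0.024 0 0.05; -0.028 0 -0.041 0 0.05; -0.028 0 -0.041 0 0.05'|grep force; python3 st.py; python3 -m inch '0.031 0 -0.024 0 0.05; 0.062 0 -0.05 0 0.05; 0.1 0 -0.08 0 0.05; 0.14 0 -0.11 0 0.05; 0.175 0 -0.14 0 0.05'|grep force; python3 -m inch '0.035 0 -0.03 0 0.05; 0.07 0 -0.06 0 0.05; 0.1 0 -0.08 0 0.05; 0.1 0 -0.08 0 0.05'|grep force; python3 st.py
python3 - <<'E'
from fit import *
fit("mill",(.651,-.152),.026,.215)
fit("canister_b",(.654,-.080),.037,.115)
for c in("top","side"):
  for n in("oil_bottle","mill","spice_jar","cafetiere","mug","utensil_pot"):
    for d in arm.place_of(c,n)[:2]: print(c,n,round(d["conf"],2),np.round(onz(c,d["point"])[:2],3))
E
```

```text
shift [-0.0273 -0.0003 -0.0404] len 0.049
shift [ 0.2162  0.0013 -0.1747] len 0.278
force: [-0.4, -0.0, -0.4]
gripper_force: 0.0
51.3 j [ 0.46  0.97  0.41  1.64 -1.24  1.36  1.06] p [ 0.5593 -0.358   0.1339] tilt 50.8 az z 60.8 az x 61.5 y_z 0.005 tip [ 0.6266 -0.2375  0.0215] F [-0.4 -0.  -0.4]
force: [1.4, 0.7, 0.2]
gripper_force: 0.0
force: [-0.2, -0.0, -0.1]
gripper_force: 0.0
52.2 j [ 0.39  0.56  0.53  1.41 -1.08  1.67  0.54] p [ 0.5608 -0.3516  0.4921] tilt 51.0 az z 60.7 az x 62.3 y_z 0.014 tip [ 0.6285 -0.2309  0.3801] F [-0.2 -0.  -0.1]
mill top iou 0.89
mill side iou 0.78
mill ['top', 'side'] [ 2.391e+02  6.510e-01 -1.500e-01]
mill ['top'] [97.55   0.651 -0.15 ]
mill ['side'] [129.5     0.655  -0.154]
canister_b top iou 0.0
canister_b side iou 0.61
canister_b ['top', 'side'] [ 2.2507e+03  6.5600e-01 -8.6000e-02]
canister_b ['top'] [ 2.0224e+03  6.3200e-01 -6.6000e-02]
canister_b ['side'] [ 2.119e+02  6.550e-01 -8.400e-02]
top oil_bottle 0.56 [0.64  0.161]
top mill 0.94 [ 0.422 -0.334]
top mill 0.77 [ 0.646 -0.14 ]
top spice_jar 0.82 [0.528 0.008]
top cafetiere 0.89 [0.427 0.053]
top mug 0.91 [ 0.414 -0.078]
top utensil_pot 0.7 [0.651 0.009]
side oil_bottle 0.83 [0.633 0.164]
side oil_bottle 0.65 [ 0.66 -0.09]
side mill 0.86 [ 0.435 -0.364]
side mill 0.85 [ 0.502 -0.197]
side spice_jar 0.75 [0.528 0.004]
side cafetiere 0.95 [0.431 0.046]
side mug 0.93 [ 0.425 -0.084]
side utensil_pot 0.59 [0.648 0.007]
```

```bash
python3 -c "
from cell import arm
print(arm.sign_off())"
```

```text
the job is handed in; nothing more can be done
None
```

I pushed the mill and the oil bottle to the ends of the row and handed the job in at about 52 s. By camera estimate the mill stands about 9 mm from the right canister and the bottle about 12 mm from the left one, both in line with the row; the listed bystanders I re-checked still measured within a centimetre or so of where they began (canister_b loosely, the wooden spoon not re-checked), and no result came back from the judging.

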